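# Counterweight a bench jigger's profile arm and hold it at the index

## Robot

A 6-joint arm with a two-finger parallel gripper is mounted at the origin on the work surface. World frame = base frame: x ahead of the robot, y to its left, z up, the work surface at z = 0. Lengths are in m, angles in rad, forces in N, time in s.
With the tool pointing down it reaches from about 0.375 to 0.975 m from the base axis. Payload 3.8 kg.
Tool frame: the origin (TCP) lies at the very end of the fingers, on their centre line; the grasp point (between the pads) lies 19 mm behind it; x points along the fingers, y is the direction in which the jaws open and shut, and the axes are right-handed (so a half turn about x gives the same grasp; the last joint's range is limited). The gripper opens to 88 mm and grips with 3 to 60 N. Pads are 18 mm wide; open, the fingers measure 123 mm over their backs; the gripper's body (75 mm by 187 mm) begins 45 mm behind the grasp point.
Start: joints at [1.174, 0.264, 1.604, -0, 1.274, -0.037], TCP at [0.238, 0.632, 0.239] pointing down, gripper open.
Joint ranges: [-2.63, 2.63], [-0.94, 2.18], [0.31, 2.57], [-1.31, 4.45], [0, 2.66], [-2.55, 2.55]. Speed limits (rad/s): [2.57, 2.57, 3.14, 3.14, 3.14, 3.14].

## Interface

Orientations are given as a unit quaternion [w, x, y, z].
In Python, from plant import arm gives the robot as it stands.
- The arm moves only by the tool servo_tool, never from a script. Its argument "motion" is a list of rows, each a list of 4 numbers: the shift along the tool's x, y, z in cm, then the turn about the tool's x in degrees. In form: [[tx, ty, tz, roll], ...]. A call has exactly 8 rows; each row is the pose to reach, as a shift and turn from the pose measured when the call began, along the tool's axes at that moment; what a row does not reach only later rows make up. A row lasts 1/10 s, in which the tool goes at most 50 mm and 8.59 degrees, less where a joint would pass 70% of its speed; a pose out of reach is approached as far as the arm can. A call with a gripper value outside its range is refused whole. "fingers" is the opening, from 0 (shut) to 1 (fully open), set as the call begins (left out, the last holds). The fingers move at their own pace and stop on an object; "force" is the grip in N (left out, the last holds). Time passes only in rows, so rows that repeat a pose let the fingers close, or fill a call up. It gives the time, the measured TCP pose, the force and the opening at its end, in the units of the state.
- arm.observe(): the state, without advancing time (a new reading comes with each control period).
- arm.read_camera(name): name is "scene" or "top" or "wrist"; returns a dict with "frame" (420x560x3 uint8, blue, green, red), "intrinsics" (3x3 intrinsics, pixels), "origin" and "attitude" of the camera in the world. Camera axes: x right, y down, z forward; pixel columns grow to the right and rows downward; lengths in m; the calibration is good to about 2 mm. A picture is of the moment at which its call begins. There is no depth.
- arm.close_job(): hands the job in, once; it reports no verdict.
The state is a dict: "t": time; "q": joint angles; "dq": joint speeds; "joint_efforts": joint torques, N m; "tcp_pos": TCP position; "orientation": TCP orientation; "contact_force": force on the tool from outside, world axes, zero at the start; "torque": the same for the moment, N m; "finger_gap": finger opening in m.
Only numpy, scipy, OpenCV 4.12 (cv2) and the standard library are available. Lean on these libraries where they do the work, as an engineer would, in place of code of your own. Each camera call takes 0.05 s, during which the arm holds its last target.

## Task

The profile arm of this bench jigger needs its two ring counterweights: lower the large one down the upright pin at the arm's tail until it is fully home, let go of it, then lower the small one fully home on top of it and let go; do not drop them. Then take the arm by its D-shaped handle, raise it until the pointer on the arm lines up with the index clip on the quadrant, and finish still holding it there, motionless, by the handle, so that I can tighten the lock nut. Do not shift the index clip, and leave the basin, the mug and the wooden tool where they are.

Things in the scene. Friction and masses are not known exactly. Their poses are not given: they have to be found in the camera images.
- jigger: The bench jigger, bolted down: grey drive housing (220 x 200 mm, 70 mm high) with wheel head and white plaster dome mould; beside it a steel pillar carries the profile arm. Origin on the bench under its middle, z up, y along the arm from tail to handle (pivot at y = -150 mm, wheel centre at +30). Quadrant plate (radius 140 mm about the pivot, top 250 mm above the bench) on its +x side.
- beam (a joint): Swing of the profile arm about its level pivot (the pivot's axis is the jigger's x axis): 0 when it lies level on its stop screw, where it starts; it grows as the handle rises (rad), up to 0.8. The arm is nose-heavy and falls back when let go: holding it up takes about 6 N at the handle without the weights, 4 N with them; pushing down on the tail pin with more than about 10 N would tip it. Low friction.
- index (a joint): Where the index clip is clamped in the quadrant's curved slot: the value of beam (rad) at which the pointer lines up with it. Between 0.22 and 0.42. It stays where it is unless it is knocked.
- beam_pivot (a point): Centre of the arm's pivot, 165 mm above the bench. The arm is a 25 mm square steel bar through this point. The point's axes are those of the arm: x along the pivot, y along the bar towards the handle, z upwards.
- handle_mid (a point): Middle of the grip of the D-shaped handle at the arm's front end: a round dark wooden sleeve 22 mm in diameter and 84 mm long, parallel to the pivot (along the arm's x), 350 mm from the pivot, 165 mm above the bench at the start. It turns freely on its steel bar, so it need not be followed in angle as the arm swings. 35 mm lies clear between the sleeve and the cross plate (112 x 8 mm, 25 mm high) behind it; the side rods of the D (12 mm) stand at its two ends.
- handle: The wooden sleeve itself as a body; origin at its middle.
- pointer_tip (a point): Tip of the needle on the arm that moves along the quadrant, 132 mm from the pivot in the arm's direction, on the side face (+x of the jigger).
- index_tip (a point): Tip of the index clip on the quadrant, 130 mm from the pivot.
- pin_seat (a point): Centre of the seat at the foot of the weight pin: top of a flange 36 mm in diameter and 8 mm high on the tail of the arm, 110 mm behind the pivot; 186 mm above the bench while the arm is on its stop.
- pin_tip (a point): Top of the upright weight pin: 14 mm in diameter, 66 mm from seat to tip, the last 12 mm tapering to 6 mm.
- large_home (a point): On the pin's axis 11 mm above the seat: where the centre of the large weight lies when fully home.
- small_home (a point): On the pin's axis 32 mm above the seat: where the centre of the small weight lies when fully home on the large one.
- large_mid (a point): Centre of the large ring weight: dark steel, 56 mm outside, bore 19 mm, 22 mm thick, about 0.4 kg; lies flat on the bench at the start. The point's z axis is the axis of the ring.
- small_mid (a point): Centre of the small ring weight: dark steel, 44 mm outside, bore 19 mm, 20 mm thick, about 0.2 kg; lies flat on the bench at the start. The point's z axis is the axis of the ring.
- weight_large: The large ring weight as a body; origin at the centre of its underside.
- weight_small: The small ring weight as a body; origin at the centre of its underside.
- basin: Blue plastic basin, 170 mm across, 65 mm high; leave it. Origin at the centre of its underside.
- mug: Terracotta mug, 80 mm across, 85 mm high; leave it. Origin at the centre of its underside.
- paddle: Wooden modelling tool, 220 mm long, 13 mm high; leave it. Origin under its middle.
There are look-alikes about, which are no part of the job. Leave any blue look-alike of the weight_small alone. Leave any pink look-alike of the weight_large alone.

How it is judged:
By the outcome, as a careful person would: the job done as asked, in the order asked, and still so for the second after the job is handed in, while the arm keeps its last pose, push and grip.
It also fails if it takes over 72 s, if anything falls off the work surface, if the arm or the gripper's body presses on something with over 40 N, if the wrist force passes 120 N, or if a joint passes its speed limit or range.

## Working session

There is one attempt and no reset: what is moved stays moved. The work goes in short steps, Python scripts to look and compute and a tool call to move; the robot and the scene stay as the last step left them, time stands still between calls to the robot, and variables do not carry over. Pictures are saved under pics/ and viewed, and the job is handed in when it is done.

Besides the shell and the picture viewer there is one more tool, called after "Emit:" by a JSON object that holds its "name" and its "arguments". servo_tool: Moves the arm, as the interface text tells. Its arguments: {"type":"object","properties":{"motion":{"type":"array"},"fingers":{"type":"number"},"force":{"type":"number"}},"required":["motion"]}

```bash
mkdir -p pics; ls; cat > h.py <<'E'
import numpy as np, cv2
from plant import arm
def snap(n,f):
    d=arm.read_camera(n); cv2.imwrite('pics/'+f+'.png',d['frame']); np.savez('pics/'+f+'.npz',**{k:np.array(v) for k,v in d.items()}); return d
E
python3 - <<'E'
from h import *
for n in ['scene','top','wrist']:
    d=snap(n,n+'0'); print(n,d['intrinsics'],d['origin'],d['attitude'])
print(arm.observe())
E
```

```text
pics
scene [[448.95252016   0.         280.02923395]
 [  0.         448.95252016 205.59340501]
 [  0.           0.           1.        ]] [ 1.29952438 -0.03242297  0.99105815] [-0.26955041  0.66277567  0.64928293 -0.25788111]
top [[463.7147387    0.         279.62810894]
 [  0.         463.7147387  208.69635101]
 [  0.           0.           1.        ]] [ 0.27770836 -0.02361121  1.3359965 ] [-0.06707113  0.70791902 -0.700378    0.06182872]
wrist [[319.57282254   0.         281.61215909]
 [  0.         319.57282254 211.78649311]
 [  0.           0.           1.        ]] [0.16341982 0.66032264 0.38429986] [0.12858663 0.81225855 0.56199187 0.08869419]
{'t': 0.15, 'q': array([ 1.17408993e+00,  2.64558081e-01,  1.60502298e+00, -2.63455694e-05,
        1.27369655e+00, -3.69078764e-02]), 'dq': array([ 5.11524522e-06, -2.15410667e-03, -5.30954530e-03,  1.20190750e-03,
       -8.05541428e-04, -6.59081375e-05]), 'joint_efforts': array([ 2.99186959e-04, -5.02849817e+01, -3.57466900e+01,  7.30868010e-02,
        2.49730336e-02, -1.20129671e-04]), 'tcp_pos': array([0.23746672, 0.63128137, 0.23770902]), 'orientation': array([ 0.69557609,  0.12593651,  0.69581499, -0.1271039 ]), 'contact_force': array([-0.04122324, -0.53486387, -0.53677238]), 'torque': array([ 0.03078488, -0.03810513,  0.00965241]), 'finger_gap': 0.08840265541796533}
```

View pics/scene0.png

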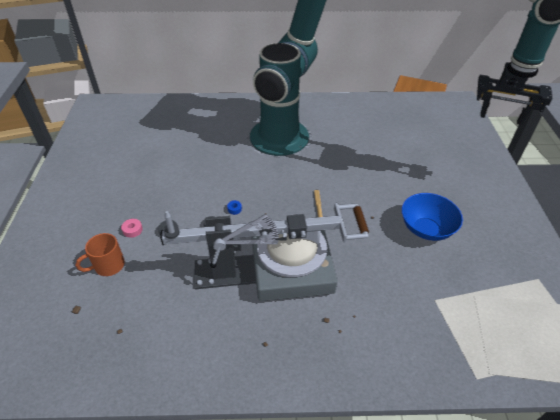

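View pics/top0.png

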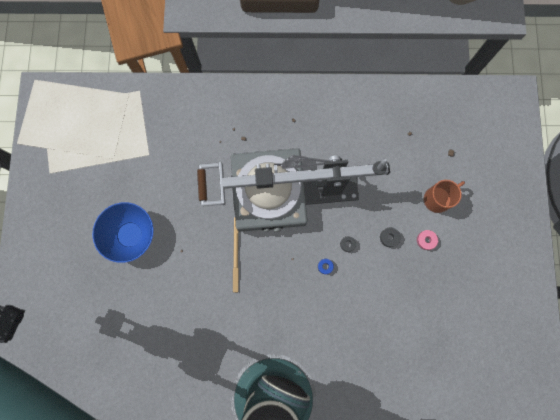

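View pics/wrist0.png

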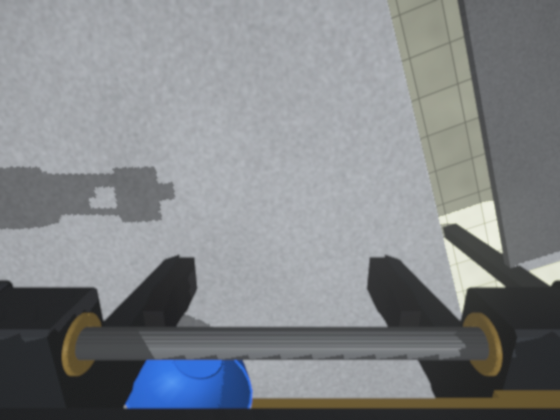

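The pictures give these candidates for the weights in the top view:
- Dark ring at (390,238), probably the large weight.
- Dark ring at (348,244), probably the small weight.
- Pink ring at (428,240) and blue ring at (326,267), both look-alikes to leave alone.

The jigger's tail pin is near (382,167) and the handle sleeve near (202,184). I'll check these with a close crop and measurements.

```bash
cat >> h.py <<'E'
from scipy.spatial.transform import Rotation as R
def rot(q): return R.from_quat([q[1],q[2],q[3],q[0]]).as_matrix()
def ray(d,u,v):
    K=np.array(d['intrinsics']); r=rot(d['attitude'])@np.linalg.inv(K)@np.array([u,v,1.]); return np.array(d['origin']),r/np.linalg.norm(r)
def onz(d,u,v,z):
    o,r=ray(d,u,v); return o+r*(z-o[2])/r[2]
def proj(d,p):
    c=rot(d['attitude']).T@(np.array(p)-np.array(d['origin'])); K=np.array(d['intrinsics']); return (K@(c/c[2]))[:2]
def load(f): return dict(np.load('pics/'+f+'.npz'))
def cross(a,b):
    (o1,r1),(o2,r2)=a,b
    s=np.linalg.lstsq(np.c_[r1,-r2],o2-o1,rcond=None)[0]; p,q=o1+s[0]*r1,o2+s[1]*r2
    return (p+q)/2,np.linalg.norm(p-q)
def crop(d,x0,x1,y0,y1,s,f): cv2.imwrite('pics/'+f+'.png',cv2.resize(d['frame'][y0:y1,x0:x1],None,fx=s,fy=s,interpolation=cv2.INTER_CUBIC))
E
python3 - <<'E'
from h import *
t=load('top0')
for n,u,v in [('large',390,238),('small',348,244),('pink',428,240),('blue',326,267),('base',273,395)]: print(n,onz(t,u,v,.02))
crop(t,310,450,140,280,4,'c_rings'); crop(t,190,400,140,240,3.8,'c_jig')
s=load('scene0'); crop(s,150,380,180,310,3.4,'c_sc')
E
```

```text
large [ 0.43889794 -0.32775395  0.02      ]
small [ 0.42048818 -0.20797727  0.02      ]
pink [ 0.43431322 -0.43549673  0.02      ]
blue [ 0.35480449 -0.1450224   0.02      ]
base [ 0.01140127 -0.00037167  0.02      ]
```

View pics/c_rings.png

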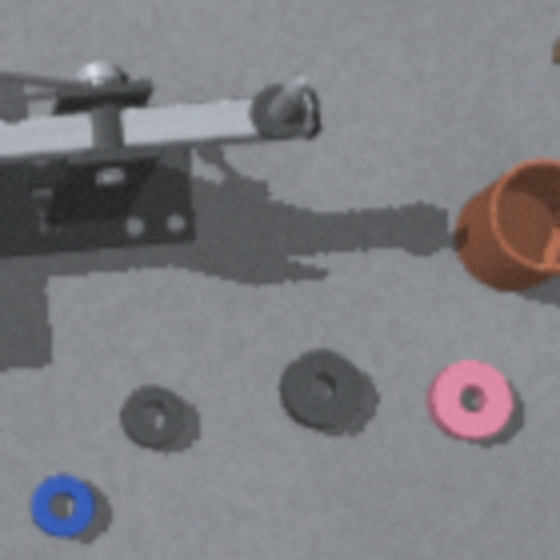

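View pics/c_jig.png

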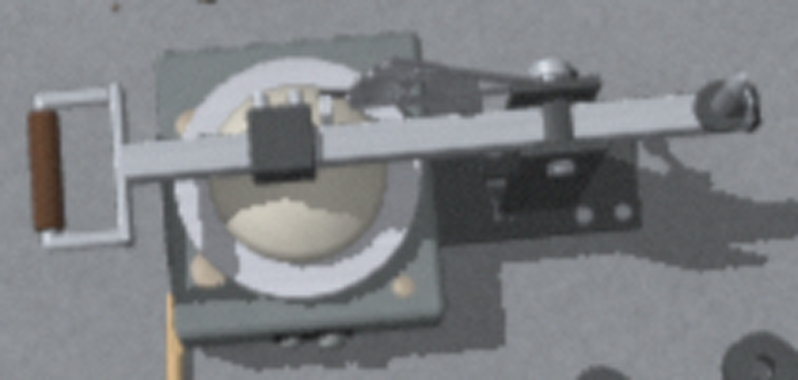

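View pics/c_sc.png

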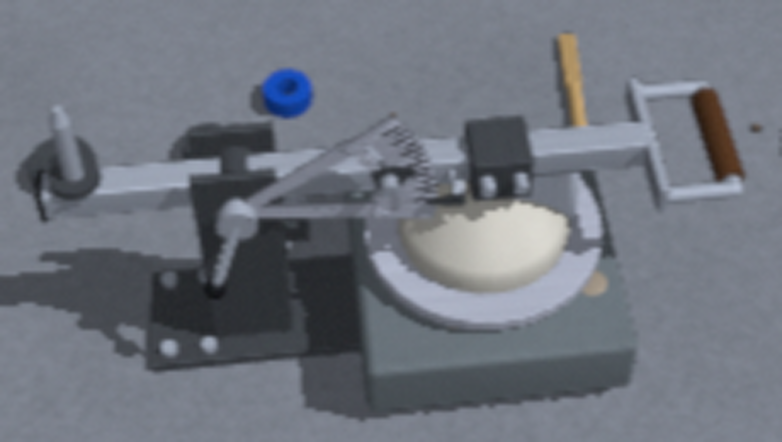

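The crop confirms it. The large dark ring is at about (390,238) and the small dark ring at about (348,244), while the pink and blue ones are clearly different. The tail pin is at about (385,160).

```bash
python3 - <<'E'
from h import *
t=load('top0'); s=load('scene0')
f=t['frame'].astype(int)
# handle by colour
def sleeve(d,x0,x1,y0,y1):
    f=d['frame'].astype(int); m=((f[...,2]-f[...,0])>35)&(f[...,2]<190)
    z=np.zeros_like(m); z[y0:y1,x0:x1]=1; m&=z
    ys,xs=np.nonzero(m); r=cv2.minAreaRect(np.c_[xs,ys].astype(np.float32)); return r,len(xs)
rt=sleeve(t,192,212,162,208); rs=sleeve(s,348,374,200,240); print(rt,rs)
h,e=cross(ray(t,*rt[0][0]),ray(s,*rs[0][0])); print('handle',h,e, onz(t,*rt[0][0],.165),onz(s,*rs[0][0],.165))
p,e=cross(ray(t,385.3,160.5),ray(s,166.8,212.4)); print('tip',p,e)
print('tip z=.252',onz(t,385.3,160.5,.252),onz(s,166.8,212.4,.252)); print('flange',onz(t,380,167.5,.186))
# rings: gray
g=cv2.cvtColor(t['frame'],cv2.COLOR_BGR2GRAY)
print(g[238,372:412]); print(g[244,332:366])
for n,c,zz in [('L',(390,238),.022),('S',(348,244),.02)]:
    for th in (60,66,72):
        m=np.zeros_like(g); u,v=c; m[v-18:v+18,u-18:u+18]=(g[v-18:v+18,u-18:u+18]<th)
        cs,_=cv2.findContours(m,cv2.RETR_EXTERNAL,cv2.CHAIN_APPROX_NONE); k=max(cs,key=len); print(n,th,cv2.fitEllipse(k))
E
```

```text
(((200.91851806640625, 184.4632568359375), (29.0567684173584, 5.075941562652588), 87.70938873291016), 137) (((360.8999938964844, 218.70001220703125), (25.298221588134766, 5.05964469909668), 71.56504821777344), 129)
handle [0.5558733  0.19228089 0.16484205] 0.0017253941008015697 [0.55572902 0.19137751 0.165     ] [0.55592827 0.1931274  0.165     ]
tip [ 0.60085247 -0.26830535  0.24462691] 0.004198805362685248
tip z=.252 [ 0.59895972 -0.26878472  0.252     ] [ 0.60807717 -0.26380635  0.252     ]
flange [ 0.59980402 -0.26960564  0.186     ]
[139 142 141 143 141 143 141 137  84  78  82  84  81  83  83  84  91  90
  92  95 106  77  83  84  80  84  82  81  83  87  91  94 109 132 140 142
 142 145 142 141]
[142 141 140 144 143 139 144 136  95  86  87  83  83  83  87  92  95 123
 123  86  82  82  80  83  90  92  94  97 133 142 142 142 140 139]Traceback (most recent call last):
  File "<stdin>", line 19, in <module>
cv2.error: OpenCV(4.12.0) /io/opencv/modules/imgproc/src/shapedescr.cpp:361: error: (-201:Incorrect size of input array) There should be at least 5 points to fit the ellipse in function 'fitEllipseNoDirect'
```

```bash
cat >> h.py <<'E'
def to(p,o=None):
    o=o or arm.observe(); M=rot(o['orientation']); return M.T@(np.array(p)-o['tcp_pos'])*100
E
python3 - <<'E'
from h import *
o=arm.observe(); print(rot(o['orientation']).round(3)); print(to([.46,-.32,.22]))
t=load('top0'); g=cv2.cvtColor(t['frame'],cv2.COLOR_BGR2GRAY)
for n,c,zz,rr in [('L',(390,238),.022,18),('S',(348,244),.02,15)]:
    for th in (89,100,118):
        m=np.zeros_like(g); u,v=c; m[v-rr:v+rr,u-rr:u+rr]=(g[v-rr:v+rr,u-rr:u+rr]<th)
        cs,_=cv2.findContours(m,cv2.RETR_EXTERNAL,cv2.CHAIN_APPROX_NONE); k=max(cs,key=len); e=cv2.fitEllipse(k); print(n,th,np.round(np.r_[e[0],e[1],e[2]],1),onz(t,*e[0],zz))
E
```

```text
[[-0.001  0.352  0.936]
 [-0.002  0.936 -0.352]
 [-1.    -0.002 -0.   ]]
[  1.90569298 -81.19911716  54.32109037]
L 89 [390.4 237.7  18.4  20.6 106.1] [ 0.43949963 -0.32837149  0.022     ]
L 100 [391.5 238.1  18.7  24.2 113.4] [ 0.43849511 -0.33160172  0.022     ]
L 118 [391.5 237.9  19.9  24.6 111.4] [ 0.43885742 -0.33151818  0.022     ]
S 89 [348.3 244.3  13.7  15.  101.3] [ 0.41953683 -0.20869268  0.02      ]
S 100 [349.4 244.7  14.4  19.1 111.4] [ 0.41846021 -0.21199274  0.02      ]
S 118 [349.4 244.4  15.5  20.  111.6] [ 0.41934811 -0.21197939  0.02      ]
```

Emit:
{"name": "servo_tool", "arguments": {"motion": [[0,-3.9,3,-3.25],[0,-7.8,6,-6.5],[0,-11.7,9,-9.75],[0,-15.6,12,-13],[0,-19.5,15,-16.25],[0,-23.4,18,-19.5],[0,-27.3,21,-22.75],[0,-31.2,24,-26]], "fingers": 1}}

```text
t: 0.95
tcp_pos: [0.3521, 0.2528, 0.2381]
orientation: [0.706, -0.035, 0.706, 0.034]
contact_force: [0.2, -0.6, -0.3]
finger_gap: 0.0879
```

```bash
python3 - <<'E'
from h import *
o=arm.observe(); print(o['t'],o['q'].round(3),o['tcp_pos'],rot(o['orientation']).round(3)); print(to([.43,0,.22]),to([.44,-.327,.2]))
E
```

```text
0.95 [ 5.660e-01 -2.070e-01  2.089e+00 -1.000e-03  1.261e+00 -1.101e+00] [0.35214799 0.25284958 0.23806614] [[-0.    -0.097  0.995]
 [-0.002  0.995  0.097]
 [-1.    -0.002 -0.001]]
[  1.84464461 -25.91754691   5.29908854] [  3.89725271 -58.55734256   3.12640813]
```

Emit:
{"name": "servo_tool", "arguments": {"motion": [[0,-4.8,1.2,0],[0,-9.6,2.4,0],[0,-14.5,3.6,0],[0,-19.4,4.6,0],[0,-24.3,5.2,0],[0,-29.2,5.2,0],[0.5,-34.1,4.9,0],[1,-39,4.5,0]]}}

```text
t: 1.75
tcp_pos: [0.4345, -0.1331, 0.2288]
orientation: [0.706, -0.035, 0.706, 0.034]
contact_force: [0.8, -0.0, 0.3]
finger_gap: 0.0878
```

Emit:
{"name": "servo_tool", "arguments": {"motion": [[0.5,-4,-0.3,0],[1,-8,-0.6,0],[1.5,-12,-0.9,0],[2,-16,-1.2,0],[2.5,-19.3,-1.4,0],[2.5,-19.5,-1.4,0],[2.5,-19.5,-1.4,0],[2.5,-19.5,-1.4,0]]}}

```text
t: 2.55
tcp_pos: [0.4393, -0.3277, 0.2039]
orientation: [0.706, -0.035, 0.706, 0.034]
contact_force: [-1.1, -0.2, -0.9]
finger_gap: 0.0883
```

```bash
python3 - <<'E'
from h import *
o=arm.observe(); print(o['t'],o['q'].round(3),o['tcp_pos'],rot(o['orientation']).round(3)); 
d=snap('wrist','w1'); print(d['origin'],d['attitude']); print(to([.4395,-.327,.15]), proj(d,[.4395,-.327,.022]))
E
```

```text
2.55 [-6.860e-01  4.900e-02  1.916e+00 -1.000e-03  1.175e+00 -2.353e+00] [ 0.4393183  -0.32765399  0.20388937] [[ 0.    -0.097  0.995]
 [-0.001  0.995  0.097]
 [-1.    -0.001  0.   ]]
[ 0.36040072 -0.33473981  0.35064297] [0.10500751 0.66393628 0.73120044 0.11622376]
[5.40900384 0.05249601 0.00766839] [281.4533705  187.03861103]
```

View pics/w1.png

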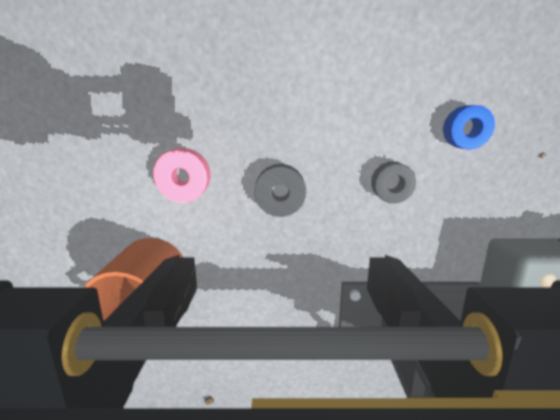

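The wrist view shows the large dark ring at (280,190), the small one at (394,182), pink at (181,176) and blue at (470,127). This fits the top view, so I'll refine the centres from this picture.

```bash
python3 - <<'E'
from h import *
d=load('w1'); g=cv2.cvtColor(d['frame'],cv2.COLOR_BGR2GRAY)
print(g[190,240:320:2]); print(g[160:222:2,262])
crop(d,230,430,140,240,4,'w1c')
for n,c,zz,rr in [('L',(280,190),.022,32),('S',(394,182),.02,26)]:
    for th in (70,75,80,85):
        m=np.zeros_like(g); u,v=c; m[v-rr:v+rr,u-rr:u+rr]=255*(g[v-rr:v+rr,u-rr:u+rr]<th)
        m=cv2.morphologyEx(m,cv2.MORPH_OPEN,np.ones((3,3)))
        cs,_=cv2.findContours(m,cv2.RETR_EXTERNAL,cv2.CHAIN_APPROX_NONE); k=max(cs,key=len); e=cv2.fitEllipse(k); print(n,th,np.round(np.r_[e[0],e[1],e[2]],1),onz(d,*e[0],zz))
E
```

```text
[196 190 165 134 130 131 132 116 117 118 118 118 120 120 121 123 121 131
 129 130 130 131 132 131 108 112 120 121 121 120 120 121 127 168 197 197
 193 194 197 198]
[131 130 130 129 128 113  90 103 119 121 121 123 120 120 119 118 119 119
 120 120 118 118 118 119 133 176 195 195 192 192 194]Traceback (most recent call last):
  File "<stdin>", line 9, in <module>
ValueError: max() iterable argument is empty
```

View pics/w1c.png

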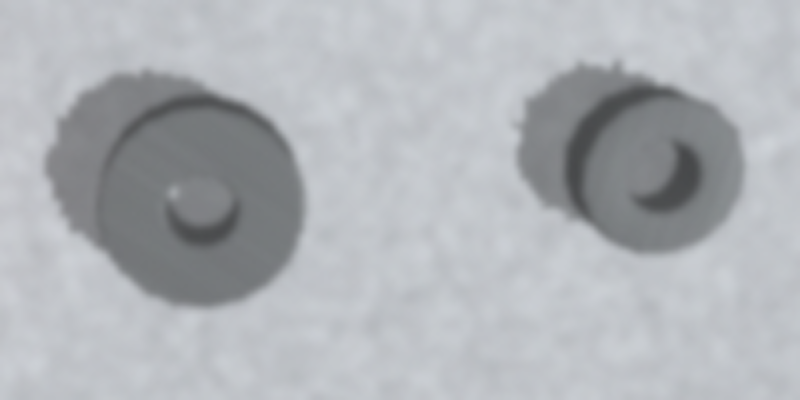

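```bash
python3 - <<'E'
from h import *
d=load('w1'); L=onz(d,280.25,191.25,.022); S=onz(d,395.9,183.5,.02); print(L,S,to(L),to(S))
for n,C,r in [('L',L,.028),('S',S,.022)]:
    a=[proj(d,C+[r*np.cos(q),r*np.sin(q),0]) for q in np.linspace(0,6.28,60)]; a=np.array(a); print((a.min(0)-[230,140])*4,(a.max(0)-[230,140])*4)
print([np.linalg.norm(L-S)])
E
```

```text
[ 0.44417734 -0.32782874  0.022     ] [ 0.42451982 -0.20681354  0.02      ] [18.20932042 -0.05879122  0.46060762] [18.39300939 12.17695412 -0.31642081]
[95.22764161 99.76741941] [306.74872791 305.07843289]
[580.09236118  91.02998461] [747.46485277 253.7721438 ]
[np.float64(0.12261768999153003)]
```

Emit:
{"name": "servo_tool", "arguments": {"motion": [[2,0,0.2,0],[4.5,0,0.4,0],[7,0,0.4,0],[9.5,0,0.4,0],[11.5,0,0.4,0],[12,0,0.4,0],[12,0,0.4,0],[12,0,0.4,0]]}}

```text
t: 3.4
tcp_pos: [0.4444, -0.3272, 0.0854]
orientation: [0.707, -0.036, 0.706, 0.034]
contact_force: [0.4, 0.3, 0.0]
finger_gap: 0.0882
```

```bash
python3 - <<'E'
from h import *
o=arm.observe(); print(o['t'],o['tcp_pos']); d=snap('wrist','w2'); L=[.444,-.328,.022]; 
a=np.array([proj(d,np.array(L)+[.028*np.cos(q),.028*np.sin(q),0]) for q in np.linspace(0,6.28,60)]); print(a.min(0),a.max(0))
E
```

```text
3.4 [ 0.44437946 -0.32724259  0.08539402]
[239.83375417 186.86797698] [319.71396868 261.72280731]
```

View pics/w2.png

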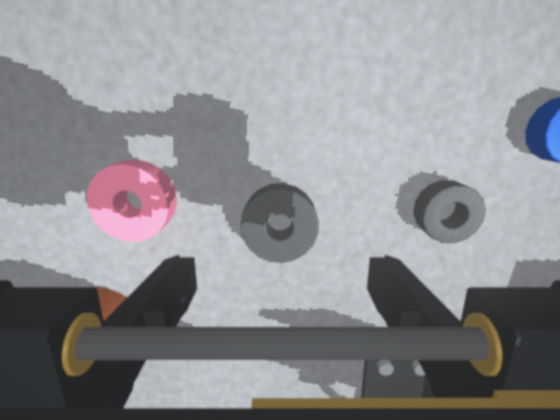

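The large ring sits centred at (280,223), within a pixel of the prediction. I'll descend and grip it.

Emit:
{"name": "servo_tool", "arguments": {"motion": [[2,-0.1,0,0],[4,-0.1,0,0],[6,-0.1,0,0],[7.3,-0.1,0,0],[7.8,-0.1,0,0],[7.8,-0.1,0,0],[7.8,-0.1,0,0],[7.8,-0.1,0,0]]}}

```text
t: 4.25
tcp_pos: [0.4457, -0.3295, 0.0088]
orientation: [0.708, -0.036, 0.705, 0.033]
contact_force: [-0.1, -0.7, -0.5]
finger_gap: 0.0877
```

Emit:
{"name": "servo_tool", "arguments": {"motion": [[0,0,0,0],[0,0,0,0],[0,0,0,0],[0,0,0,0],[0,0,0,0],[0,0,0,0],[0,0,0,0],[0,0,0,0]], "fingers": 0.4, "force": 30}}

```text
t: 5.05
tcp_pos: [0.4457, -0.3293, 0.0089]
orientation: [0.708, -0.036, 0.705, 0.033]
contact_force: [0.4, 1.9, 2.3]
finger_gap: 0.0558
```

Emit:
{"name": "servo_tool", "arguments": {"motion": [[-1,0,0,0],[-4,0,0,0],[-8,0,0,0],[-12,0,0,0],[-16,0,0,0],[-20,0,0,0],[-24,1,1,0],[-28,2,2,0]]}}

```text
t: 5.85
tcp_pos: [0.4617, -0.306, 0.2901]
orientation: [0.707, -0.036, 0.705, 0.033]
contact_force: [1.1, -0.8, -3.4]
finger_gap: 0.0559
```

Emit:
{"name": "servo_tool", "arguments": {"motion": [[-1,1,1,0],[-1,2,2,0],[-1,3,2.5,0],[-1,3.3,2.5,0],[-1,3.3,2.5,0],[-1,3.3,2.5,0],[-1,3.3,2.5,0],[-1,3.3,2.5,0]]}}

```text
t: 6.65
tcp_pos: [0.483, -0.271, 0.2998]
orientation: [0.707, -0.035, 0.705, 0.033]
contact_force: [-1.2, -0.0, -4.6]
finger_gap: 0.0556
```

```bash
python3 - <<'E'
from h import *
o=arm.observe(); print(o['t'],o['tcp_pos'],o['contact_force'],o['finger_gap']); d=snap('wrist','w3'); print(proj(d,[.6,-.269,.252]),proj(d,[.6,-.269,.186]))
print(rot(o['orientation']).round(3))
E
```

```text
6.65 [ 0.48302593 -0.27102357  0.29975645] [-1.17088599 -0.03807085 -4.59383345] 0.05563803039799769
[268.95378085 375.42738231] [271.67010015 320.86295402]
[[ 0.003 -0.096  0.995]
 [-0.004  0.995  0.096]
 [-1.    -0.004  0.002]]
```

View pics/w3.png

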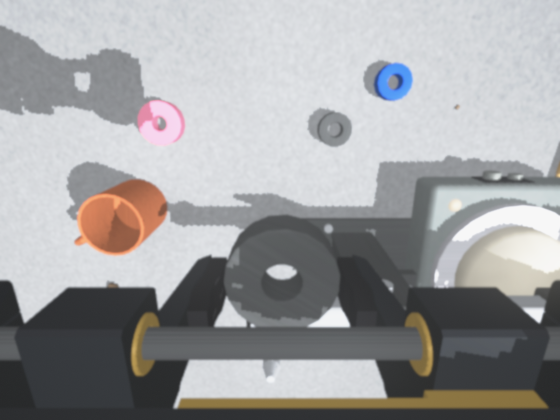

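The pin tip shows at about (270,377), below the gripper bar, and the ring is held with its hole at (282,272). I'll measure both.

```bash
python3 - <<'E'
from h import *
d=load('w3'); crop(d,215,355,205,395,4,'w3c')
o=arm.observe(); C=o['tcp_pos'].copy(); C[2]+=-.0089+.022
for c in (C,C+[.003,0,0]):
  a=np.array([proj(d,c+[.028*np.cos(q),.028*np.sin(q),0]) for q in np.linspace(0,6.28,60)]); print((a.min(0)-[215,205])*4,(a.max(0)-[215,205])*4)
  a=np.array([proj(d,c+[.0095*np.cos(q),.0095*np.sin(q),0]) for q in np.linspace(0,6.28,60)]); print((a.min(0)-[215,205])*4,(a.max(0)-[215,205])*4)
E
```

```text
[24.15297001 94.94922578] [497.33944037 512.01302129]
[180.41716916 243.49329982] [340.79500938 384.5861693 ]
[ 23.22104921 119.75578699] [493.50830171 531.72471745]
[178.53089449 266.41840495] [337.92711822 405.79265716]
```

View pics/w3c.png

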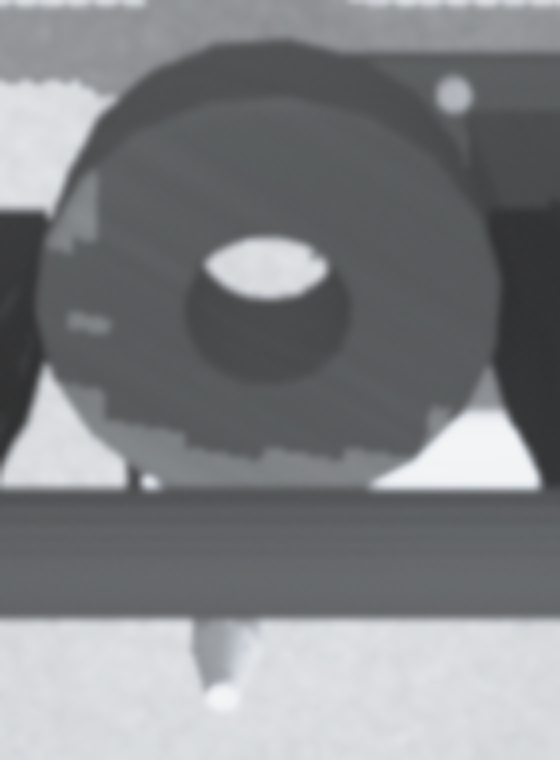

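```bash
python3 - <<'E'
from h import *
d=load('w3'); P=onz(d,270.5,379.2,.252); r=onz(d,215+267.5/4,205+310/4,.3129); print(P,r,'delta',P-r)
o=arm.observe(); M=rot(o['orientation']); print((M.T@(P-r))*100, to([P[0],P[1],.2998]),o['tcp_pos'])
E
```

```text
[ 0.6035572  -0.26750285  0.252     ] [ 0.48241359 -0.27028515  0.3129    ] delta [ 0.12114362  0.0027823  -0.0609    ]
[ 6.12490985 -0.8669402  12.06885099] [ 0.04986896 -0.80911633 12.02136276] [ 0.48312251 -0.27103727  0.29995378]
```

Emit:
{"name": "servo_tool", "arguments": {"motion": [[0,-0.2,2,0],[0,-0.4,5,0],[0,-0.6,8,0],[0,-0.8,10.5,0],[0,-0.85,11.7,0],[0,-0.85,11.9,0],[0,-0.85,11.9,0],[0,-0.85,11.9,0]]}}

```text
t: 7.5
tcp_pos: [0.6014, -0.2682, 0.3003]
orientation: [0.707, -0.035, 0.706, 0.033]
contact_force: [-0.7, -0.2, -2.8]
finger_gap: 0.0553
```

```bash
python3 - <<'E'
from h import *
o=arm.observe(); print(o['t'],o['tcp_pos'],o['contact_force'],o['finger_gap'])
d=snap('wrist','w4'); crop(d,215,355,205,395,3,'w4c'); s=snap('scene','s4'); crop(s,120,240,160,280,5,'s4c')
E
```

```text
7.5 [ 0.60136376 -0.26816612  0.30030241] [-0.72790754 -0.24312987 -2.80834702] 0.05532345273260533
```

View pics/w4c.png

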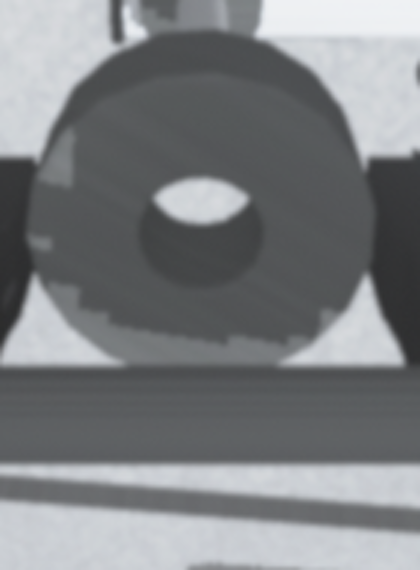

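View pics/s4c.png

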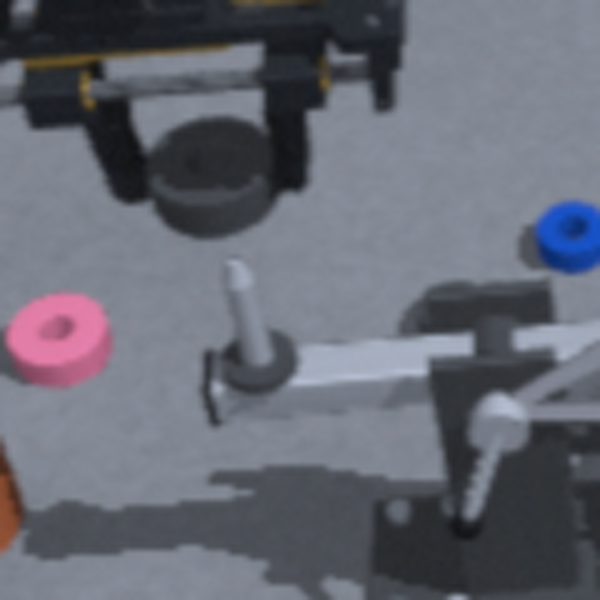

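```bash
python3 - <<'E'
from h import *
d=load('w4'); s=load('s4'); o=arm.observe(); T=o['tcp_pos']
C=T+[0,0,-.0089+.022]
f=lambda c,r,D,o,k:[((np.array([proj(D,c+[r*np.cos(q),r*np.sin(q),0]) for q in np.linspace(0,6.28,90)]).__getattribute__(m)(0)-o)*k).round(0) for m in('min','max')]
print('ring top scene',f(C,.028,s,[120,160],5),'bottom',f(C-[0,0,.022],.028,s,[120,160],5))
print('ring top wrist',f(C,.028,d,[215,205],3))
for P in ([.6014,-.2682],[.6036,-.2675],[.5995,-.269]):
  p=np.r_[P,.186]; print(P,'flange wrist',f(p,.018,d,[215,205],3),'scene flange',f(p,.018,s,[120,160],5),'tip',(proj(s,p+[0,0,.066])-[120,160])*5,'seat',(proj(s,p)-[120,160])*5)
crop(d,215,355,150,290,5,'w4d')
E
```

```text
ring top scene [array([135., 109.]), array([267., 200.])] bottom [array([145., 145.]), array([275., 236.])]
ring top wrist [array([18., 71.]), array([373., 384.])]
[0.6014, -0.2682] flange wrist [array([135., -61.]), array([262.,  60.])] scene flange [array([212., 318.]), array([290., 376.])] tip [226.42641098 251.26269287] seat [251.09102176 347.0767894 ]
[0.6036, -0.2675] flange wrist [array([137., -53.]), array([263.,  67.])] scene flange [array([213., 322.]), array([291., 380.])] tip [227.24299557 254.80944841] seat [251.90596065 350.6002755 ]
[0.5995, -0.269] flange wrist [array([133., -68.]), array([260.,  54.])] scene flange [array([211., 316.]), array([289., 373.])] tip [225.28740097 248.21317253] seat [249.97302281 344.04709796]
```

View pics/w4d.png

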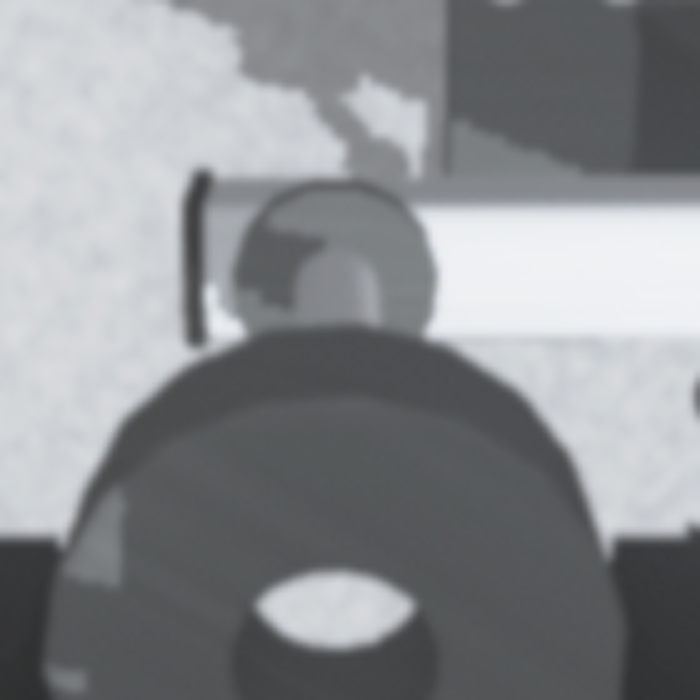

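Wrist and scene views both show the ring aligned with the pin in y. In x the pin lies about 1.5 mm further out. I'll correct for that and lower in steps, watching the force.

Emit:
{"name": "servo_tool", "arguments": {"motion": [[0,0,0.15,0],[1,0,0.15,0],[2,0,0.15,0],[3,0,0.15,0],[4,0,0.15,0],[4.8,0,0.15,0],[5.2,0,0.15,0],[5.2,0,0.15,0]]}}

```text
t: 8.4
tcp_pos: [0.6026, -0.268, 0.2473]
orientation: [0.707, -0.035, 0.706, 0.033]
contact_force: [-0.3, 0.0, -3.8]
finger_gap: 0.0555
```

```bash
python3 - <<'E'
from h import *
o=arm.observe(); print(o['t'],o['tcp_pos'],o['contact_force'],o['torque'],o['finger_gap'])
d=snap('wrist','w5'); crop(d,215,355,205,325,5,'w5c'); s=snap('scene','s5'); crop(s,120,240,160,280,5,'s5c')
E
```

```text
8.4 [ 0.60263836 -0.26801697  0.24733829] [-0.29830165  0.00509834 -3.77155817] [0.02193939 0.01010417 0.06477195] 0.055540324893399516
```

View pics/w5c.png

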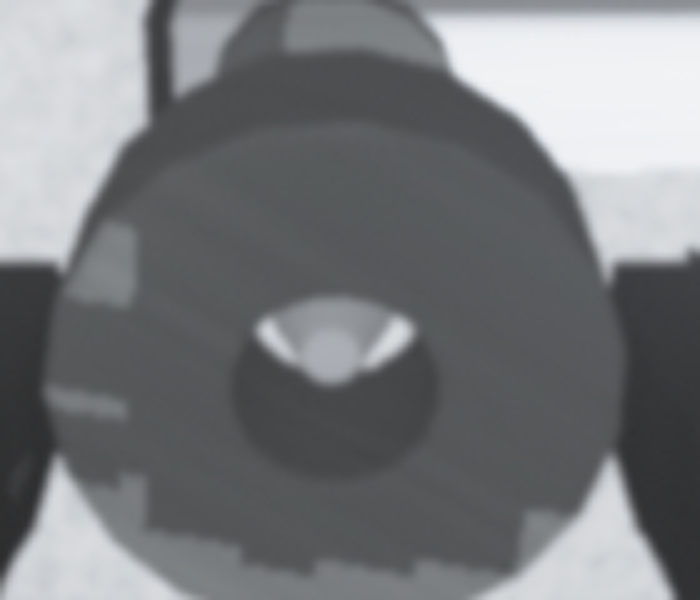

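View pics/s5c.png

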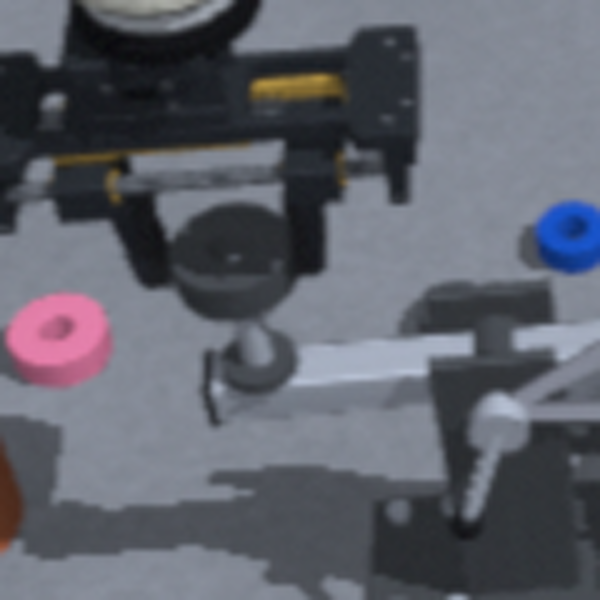

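The pin tip is visible inside the bore at crop position (330,357), so it has engaged. I'll check its x centring.

```bash
python3 - <<'E'
from h import *
d=load('w5'); o=arm.observe(); zt=o['tcp_pos'][2]-.0089+.022
P=onz(d,215+330/5,205+357/5,.252); 
H=onz(d,215+335/5,205+(297+478)/2/5,zt); H2=onz(d,215+335/5,205+297/5,zt)+np.array([.0095,0,0]); O=onz(d,215+335/5,205+122/5,zt)+np.array([.028,0,0])
print(P,H,H2,O, o['tcp_pos'])
E
```

```text
[ 0.6036388  -0.26759474  0.252     ] [ 0.60122347 -0.26732129  0.26189555] [ 0.60133456 -0.26822321  0.26189555] [ 0.60268142 -0.26987099  0.26189555] [ 0.60326357 -0.26834821  0.24879555]
```

Emit:
{"name": "servo_tool", "arguments": {"motion": [[0,0,0.12,0],[0.6,0,0.12,0],[1.2,0,0.12,0],[1.8,0,0.12,0],[2.4,0,0.12,0],[3,0,0.12,0],[3.4,0,0.12,0],[3.4,0,0.12,0]]}}

```text
t: 9.3
tcp_pos: [0.604, -0.2681, 0.2136]
orientation: [0.707, -0.035, 0.706, 0.033]
contact_force: [0.2, -0.3, -4.0]
finger_gap: 0.0557
```

```bash
python3 - <<'E'
from h import *
for i in range(3):
  d=snap('wrist','w6'); o=arm.observe(); print(o['t'],o['tcp_pos'],o['contact_force'],o['torque'],o['finger_gap'])
crop(d,215,355,205,325,5,'w6c')
E
```

```text
9.35 [ 0.60432613 -0.26825424  0.21424276] [ 0.08345061  0.97329961 -3.41275739] [ 0.0458655  -0.0118477  -0.06600316] 0.05559906921304541
9.4 [ 0.60460198 -0.26836437  0.21475066] [-0.02059168 -0.4282003  -4.04672269] [ 0.02562509 -0.01623997  0.04003678] 0.05521991738815631
9.45 [ 0.60477666 -0.26847092  0.21511309] [ 0.17652583 -0.42656457 -3.70844856] [0.01394845 0.03098227 0.01042907] 0.05546989033949158
```

View pics/w6c.png

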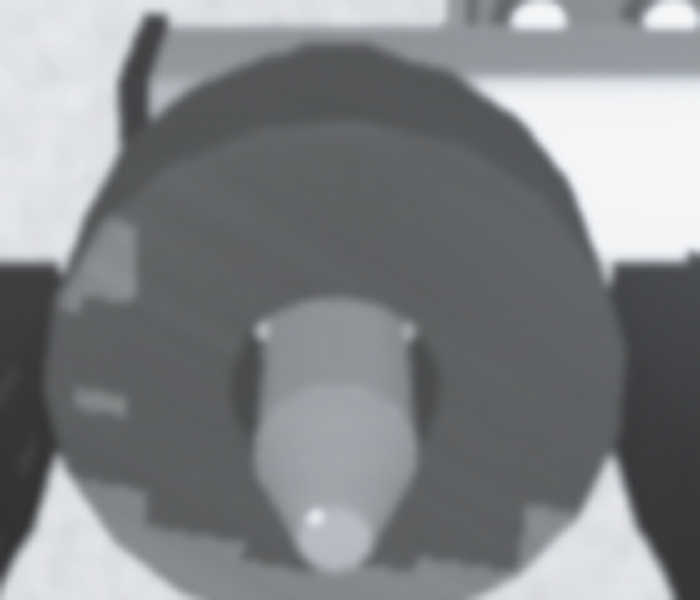

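The pin comes up cleanly through the bore with no side force. I'll continue down to just above the seat.

Emit:
{"name": "servo_tool", "arguments": {"motion": [[0.4,0,0,0],[0.8,0,0,0],[1.1,0,0,0],[1.4,0,0,0],[1.6,0,0,0],[1.7,0,0,0],[1.7,0,0,0],[1.7,0,0,0]]}}

```text
t: 10.25
tcp_pos: [0.6049, -0.2686, 0.1982]
orientation: [0.708, -0.035, 0.705, 0.032]
contact_force: [-0.1, -0.4, -2.8]
finger_gap: 0.0558
```

Emit:
{"name": "servo_tool", "arguments": {"motion": [[0.05,0,0,0],[0.1,0,0,0],[0.15,0,0,0],[0.15,0,0,0],[0.15,0,0,0],[0.15,0,0,0],[0.15,0,0,0],[0.15,0,0,0]]}}

```text
t: 11.05
tcp_pos: [0.6049, -0.2686, 0.1967]
orientation: [0.708, -0.035, 0.705, 0.032]
contact_force: [-0.5, -0.3, -3.9]
finger_gap: 0.056
```

```bash
python3 - <<'E'
from h import *
for i in range(2):
  d=snap('wrist','w7'); o=arm.observe(); print(o['t'],o['tcp_pos'],o['contact_force'],o['torque'],o['finger_gap'])
s=snap('scene','s7'); crop(s,120,240,160,280,5,'s7c')
E
```

```text
11.1 [ 0.60494258 -0.2685894   0.19673119] [ 0.75574284  0.05804758 -3.81474947] [ 0.01999438 -0.0036383   0.01002015] 0.0556654253697625
11.15 [ 0.60493074 -0.26859843  0.19670364] [ 0.66363657  0.18149704 -2.56823787] [ 0.03831155 -0.01259593  0.00582221] 0.05573209907319726
```

View pics/s7c.png

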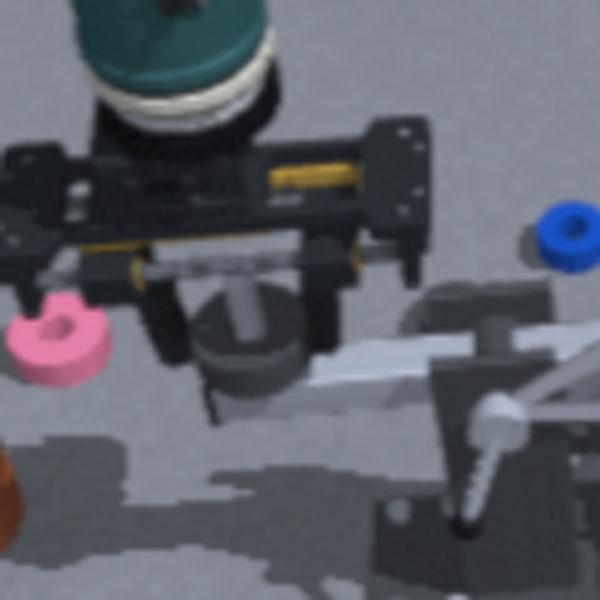

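View pics/w7.png

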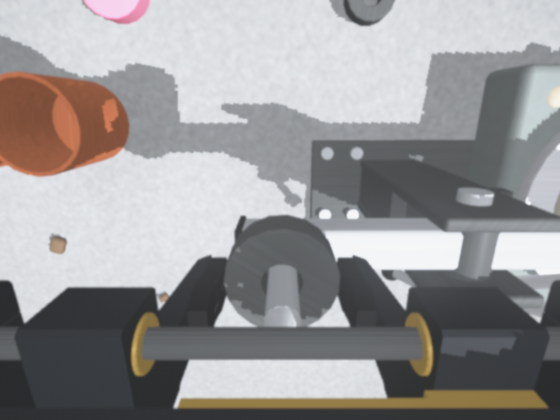

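The large ring is around the pin and still fully carried (-3.9 N), so it isn't seated yet. I'll creep down.

Emit:
{"name": "servo_tool", "arguments": {"motion": [[0.04,0,0,0],[0.08,0,0,0],[0.12,0,0,0],[0.16,0,0,0],[0.16,0,0,0],[0.16,0,0,0],[0.16,0,0,0],[0.16,0,0,0]]}}

```text
t: 12.0
tcp_pos: [0.6049, -0.2686, 0.1951]
orientation: [0.708, -0.035, 0.705, 0.032]
contact_force: [0.1, 0.6, -3.4]
finger_gap: 0.0556
```

Emit:
{"name": "servo_tool", "arguments": {"motion": [[0.04,0,0,0],[0.08,0,0,0],[0.1,0,0,0],[0.1,0,0,0],[0.1,0,0,0],[0.1,0,0,0],[0.1,0,0,0],[0.1,0,0,0]]}}

```text
t: 12.8
tcp_pos: [0.605, -0.2686, 0.1945]
orientation: [0.708, -0.036, 0.705, 0.032]
contact_force: [-1.7, 0.8, 1.1]
finger_gap: 0.0558
```

Contact: the force went from -3.4 to +1.1 N at z = 0.1945, and the expected height was 0.1949. I'll release and back off upwards.

Emit:
{"name": "servo_tool", "arguments": {"motion": [[0,0,0,0],[0,0,0,0],[0,0,0,0],[0,0,0,0],[0,0,0,0],[0,0,0,0],[-0.5,0,0,0],[-1.5,0,0,0]], "fingers": 0.9}}

```text
t: 13.6
tcp_pos: [0.6043, -0.2683, 0.2089]
orientation: [0.707, -0.035, 0.706, 0.033]
contact_force: [-0.4, -0.2, -0.7]
finger_gap: 0.079
```

Emit:
{"name": "servo_tool", "arguments": {"motion": [[-2,0,0,0],[-4,0,0,0],[-6,0,0,0],[-8,0,0,0],[-9,0,-1,0],[-10,1,-3,0],[-10,2,-6,0],[-10,3,-9,0]]}}

```text
t: 14.4
tcp_pos: [0.5104, -0.2465, 0.3092]
orientation: [0.707, -0.035, 0.705, 0.033]
contact_force: [-0.8, 0.7, 1.3]
finger_gap: 0.0794
```

```bash
python3 - <<'E'
from h import *
s=snap('scene','s8'); crop(s,120,240,160,280,5,'s8c'); w=snap('wrist','w8')
o=arm.observe(); print(o['t'],o['tcp_pos'],o['contact_force'],o['finger_gap'],to([.4245,-.207,.2]))
E
```

```text
14.5 [ 0.50807909 -0.24585625  0.30894291] [ 0.06506513  0.47042278 -0.44063964] 0.07901698853294656 [10.87613921  4.69806015 -7.95462878]
```

View pics/s8c.png

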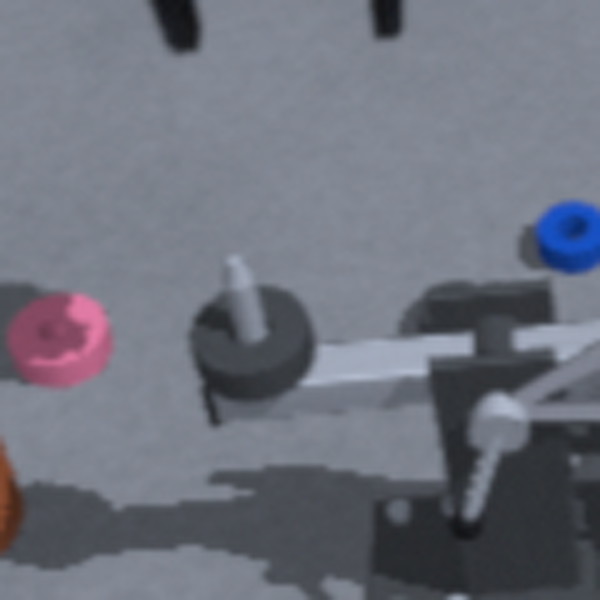

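View pics/w8.png

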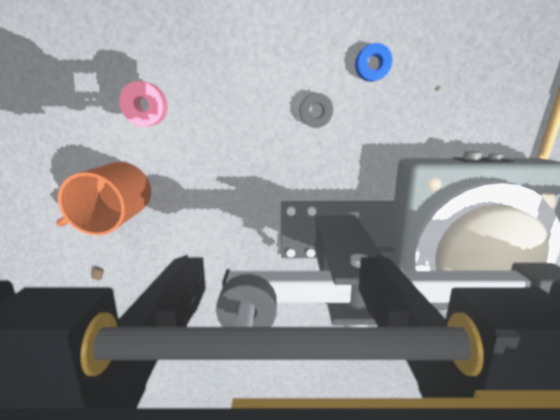

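The large ring sits flat on the flange with the pin standing through it (scene crop (255,335)). Next is the small dark ring, now at (316,109) in the wrist view.

Emit:
{"name": "servo_tool", "arguments": {"motion": [[0,1,-2,0],[2,2.5,-5,0],[5,4,-7.2,0],[9,4.7,-8,0],[13,4.7,-8,0],[17,4.7,-8,0],[20,4.7,-8,0],[22,4.7,-8,0]]}}

```text
t: 15.3
tcp_pos: [0.4228, -0.2067, 0.0863]
orientation: [0.706, -0.034, 0.707, 0.033]
contact_force: [0.0, -0.8, 0.3]
finger_gap: 0.079
```

Emit:
{"name": "servo_tool", "arguments": {"motion": [[0.2,0,0,0],[0.2,0,0,0],[0.2,0,0,0],[0.2,0,0,0],[0.2,0,0,0],[0.2,0,0,0],[0.2,0,0,0],[0.2,0,0,0]]}}

```text
t: 16.1
tcp_pos: [0.4229, -0.2068, 0.0845]
orientation: [0.706, -0.034, 0.707, 0.033]
contact_force: [0.1, 0.2, -1.0]
finger_gap: 0.079
```

```bash
python3 - <<'E'
from h import *
d=snap('wrist','w9'); o=arm.observe(); print(o['t'],o['tcp_pos'],o['finger_gap'])
crop(d,200,360,170,290,5,'w9c')
for S in ([.4245,-.207,.02],o['tcp_pos']*[1,1,0]+[0,0,.02]):
  a=np.array([proj(d,np.array(S)+[.022*np.cos(q),.022*np.sin(q),0]) for q in np.linspace(0,6.28,60)]); print((a.min(0)-[200,170])*5,(a.max(0)-[200,170])*5)
E
```

```text
16.15 [ 0.42279046 -0.20674705  0.08441195] 0.07931509790489734
[245.40827329 141.08223275] [556.66382162 432.3221477 ]
[247.96547995 129.25606431] [559.93639183 421.83262122]
```

View pics/w9c.png

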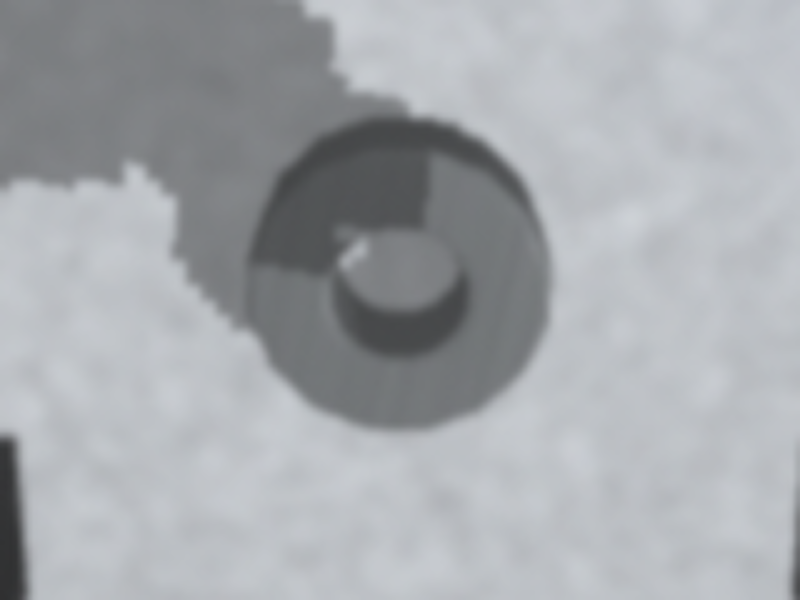

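The ring centre at crop (399,287) matches the estimate of (0.4245, -0.207). I'll descend and grip.

Emit:
{"name": "servo_tool", "arguments": {"motion": [[2,0,0.17,0],[4,0,0.17,0],[6,0,0.17,0],[7.2,0,0.17,0],[7.6,0,0.17,0],[7.6,0,0.17,0],[7.6,0,0.17,0],[7.6,0,0.17,0]]}}

```text
t: 16.95
tcp_pos: [0.4252, -0.2072, 0.0094]
orientation: [0.706, -0.035, 0.706, 0.033]
contact_force: [0.7, -0.1, -0.7]
finger_gap: 0.0794
```

Emit:
{"name": "servo_tool", "arguments": {"motion": [[0,0,0,0],[0,0,0,0],[0,0,0,0],[0,0,0,0],[0,0,0,0],[0,0,0,0],[0,0,0,0],[0,0,0,0]], "fingers": 0.3, "force": 25}}

```text
t: 17.75
tcp_pos: [0.4253, -0.2073, 0.0094]
orientation: [0.706, -0.035, 0.706, 0.033]
contact_force: [-0.1, -0.1, 1.3]
finger_gap: 0.0432
```

```bash
python3 - <<'E'
from h import *
o=arm.observe(); print(o['t'],o['tcp_pos'],o['contact_force'],o['finger_gap'],to([.604,-.2684,.32]))
E
```

```text
17.75 [ 0.42525138 -0.20727889  0.00942431] [-0.11222173 -0.06289919  1.29888886] 0.04321853189674509 [-31.04123199  -7.8725362   17.20192591]
```

Emit:
{"name": "servo_tool", "arguments": {"motion": [[-1,0,0,0],[-4,0,0,0],[-8,0,0,0],[-12,0,0,0],[-16,0,0,0],[-20,0,0,0],[-24,-1,0,0],[-28,-2.5,1,0]]}}

```text
t: 18.55
tcp_pos: [0.4363, -0.2296, 0.2914]
orientation: [0.706, -0.035, 0.707, 0.033]
contact_force: [0.2, -0.0, -2.6]
finger_gap: 0.0429
```

```bash
python3 - <<'E'
from h import *
o=arm.observe(); print(o['t'],o['tcp_pos'],o['contact_force'],o['finger_gap'],to([.604,-.2684,.295]))
E
```

```text
18.55 [ 0.43625181 -0.22960068  0.29138734] [ 0.16302017 -0.04192596 -2.60009929] 0.0428597928055583 [-0.36291085 -5.46574776 16.32705796]
```

Emit:
{"name": "servo_tool", "arguments": {"motion": [[-0.4,-1,2.5,0],[-0.4,-2.2,6,0],[-0.4,-3.4,9.5,0],[-0.4,-4.5,13,0],[-0.4,-5.3,15.5,0],[-0.4,-5.45,16.3,0],[-0.4,-5.45,16.3,0],[-0.4,-5.45,16.3,0]]}}

```text
t: 19.35
tcp_pos: [0.6026, -0.2679, 0.2951]
orientation: [0.705, -0.034, 0.707, 0.033]
contact_force: [-0.4, 1.0, -1.6]
finger_gap: 0.0432
```

```bash
python3 - <<'E'
from h import *
s=snap('scene','s10'); crop(s,120,240,160,280,5,'s10c')
o=arm.observe(); print(o['t'],o['tcp_pos'],o['contact_force'],o['finger_gap'],to([.604,-.2684,.252]))
E
```

```text
19.4 [ 0.60251301 -0.26795149  0.29540253] [-0.55009727 -0.68826915 -2.17515915] 0.04316223822868239 [ 4.34008198 -0.05022366  0.15194346]
```

View pics/s10c.png

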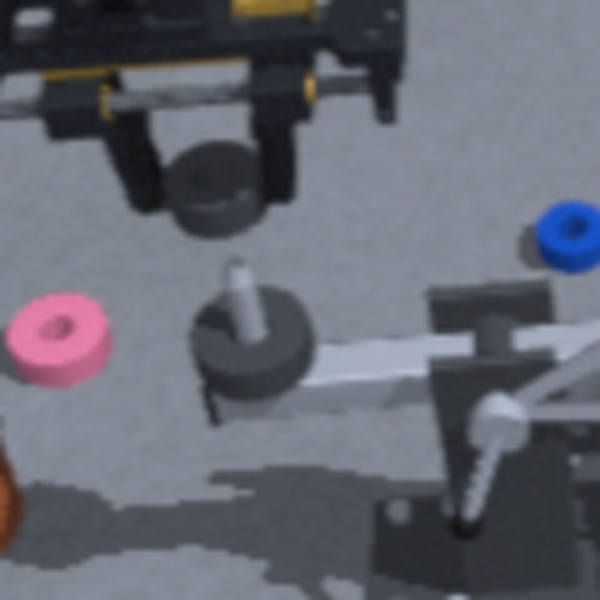

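The scene view shows the small ring just above the pin tip at crop (237,262), aligned with it. I'll lower to engage the tip, then look.

Emit:
{"name": "servo_tool", "arguments": {"motion": [[0,-0.03,0.15,0],[1,-0.03,0.15,0],[2,-0.03,0.15,0],[3,-0.03,0.15,0],[4,-0.03,0.15,0],[4.4,-0.03,0.15,0],[4.6,-0.03,0.15,0],[4.6,-0.03,0.15,0]]}}

```text
t: 20.2
tcp_pos: [0.6039, -0.2682, 0.249]
orientation: [0.706, -0.034, 0.707, 0.033]
contact_force: [-0.0, -0.6, -2.0]
finger_gap: 0.0432
```

```bash
python3 - <<'E'
from h import *
d=snap('wrist','w11'); crop(d,215,355,205,325,5,'w11c')
o=arm.observe(); print(o['t'],o['tcp_pos'],o['contact_force'],o['finger_gap'],to([.604,-.2684,.2174]))
zt=o['tcp_pos'][2]-.0094+.02
C=o['tcp_pos']*[1,1,0]+[0,0,zt]
for r in (.022,.0095):
  a=np.array([proj(d,C+[r*np.cos(q),r*np.sin(q),0]) for q in np.linspace(0,6.28,60)]); print((a.min(0)-[215,205])*5,(a.max(0)-[215,205])*5)
E
```

```text
20.25 [ 0.60414557 -0.26828883  0.24956139] [ 0.14947719 -0.73242073 -1.60310131] 0.04292480635585921 [ 3.21617375e+00 -2.86289914e-03 -1.03102200e-02]
[ 95.79242102 171.62410491] [554.08832943 577.25660189]
[226.01694712 294.20622081] [423.781772   469.09373496]
```

View pics/w11c.png

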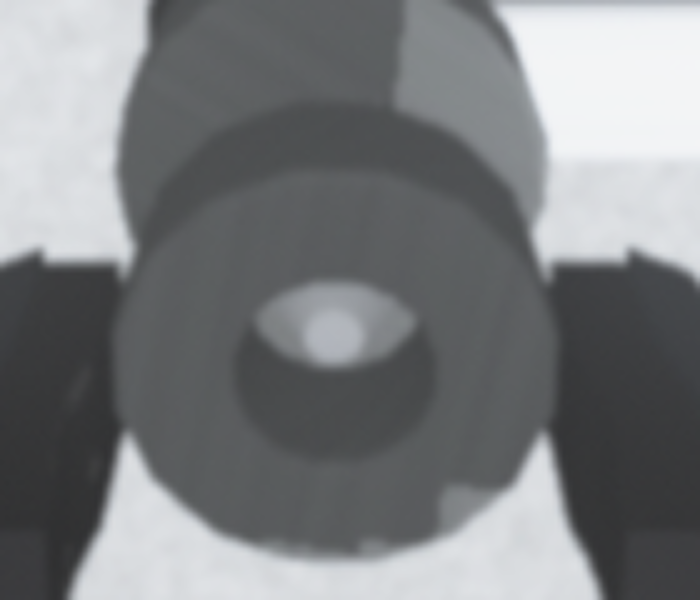

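```bash
python3 - <<'E'
from h import *
d=load('w11'); o=arm.observe(); zt=o['tcp_pos'][2]-.0094+.02
P=onz(d,215+333/5,205+336/5,.252); H=onz(d,215+336/5,205+372/5,zt); print(P,H,P-H)
E
```

```text
[ 0.60343993 -0.26757596  0.252     ] [ 0.60282859 -0.26734478  0.26016139] [ 0.00061134 -0.00023117 -0.00816139]
```

Emit:
{"name": "servo_tool", "arguments": {"motion": [[0.2,0,0.06,0],[0.8,0,0.06,0],[1.4,0,0.06,0],[2,0,0.06,0],[2.5,0,0.06,0],[2.8,0,0.06,0],[2.9,0,0.06,0],[2.9,0,0.06,0]]}}

```text
t: 21.05
tcp_pos: [0.6046, -0.2683, 0.2203]
orientation: [0.706, -0.034, 0.707, 0.033]
contact_force: [-0.8, 0.4, -2.0]
finger_gap: 0.0431
```

Emit:
{"name": "servo_tool", "arguments": {"motion": [[0.05,0,0,0],[0.1,0,0,0],[0.15,0,0,0],[0.15,0,0,0],[0.15,0,0,0],[0.15,0,0,0],[0.15,0,0,0],[0.15,0,0,0]]}}

```text
t: 21.85
tcp_pos: [0.6047, -0.2683, 0.2189]
orientation: [0.706, -0.034, 0.707, 0.033]
contact_force: [0.3, 0.0, -2.1]
finger_gap: 0.0433
```

```bash
python3 - <<'E'
from h import *
for i in range(3):
  d=snap('wrist','w12');o=arm.observe(); print(o['t'],o['tcp_pos'],o['contact_force'],o['finger_gap'])
E
```

```text
21.9 [ 0.60464157 -0.26828262  0.21884957] [-0.04919778 -0.26609718 -1.66212657] 0.04340179690755219
21.95 [ 0.60464429 -0.2682698   0.21884636] [-0.04018011  0.06663574 -1.02950771] 0.04298805518102563
22.0 [ 0.60463057 -0.26826085  0.21882355] [ 0.85643307 -0.34835342 -2.26186594] 0.043323195466848236
```

View pics/w12.png

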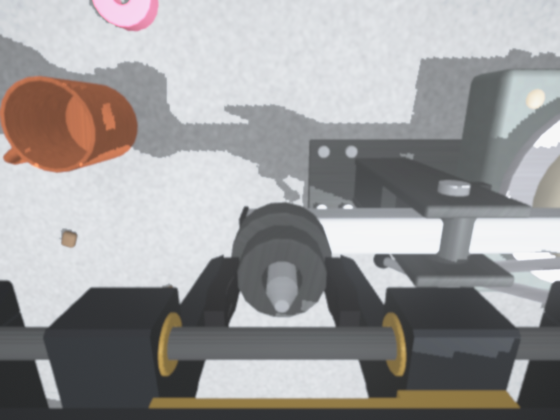

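The small ring is on the pin and about 1.5 mm above the large one, with no side force. I'll creep the last bit.

Emit:
{"name": "servo_tool", "arguments": {"motion": [[0.04,0,0,0],[0.08,0,0,0],[0.12,0,0,0],[0.14,0,0,0],[0.14,0,0,0],[0.14,0,0,0],[0.14,0,0,0],[0.14,0,0,0]]}}

```text
t: 22.8
tcp_pos: [0.6046, -0.2683, 0.2175]
orientation: [0.706, -0.035, 0.707, 0.033]
contact_force: [-0.5, -0.8, -2.0]
finger_gap: 0.0431
```

Emit:
{"name": "servo_tool", "arguments": {"motion": [[0.04,0,0,0],[0.08,0,0,0],[0.08,0,0,0],[0.08,0,0,0],[0.08,0,0,0],[0.08,0,0,0],[0.08,0,0,0],[0.08,0,0,0]]}}

```text
t: 23.6
tcp_pos: [0.6047, -0.2683, 0.217]
orientation: [0.706, -0.035, 0.707, 0.033]
contact_force: [-0.7, 0.2, 2.1]
finger_gap: 0.0428
```

Seated: contact at z = 0.2170 and the force went from -2.0 to +2.1 N. I'll release, rise and head for the handle.

Emit:
{"name": "servo_tool", "arguments": {"motion": [[0,0,0,0],[0,0,0,0],[0,0,0,0],[0,0,0,0],[0,0,0,0],[0,0,0,0],[-0.5,0,0,0],[-1.5,0,0,0]], "fingers": 0.8}}

```text
t: 24.4
tcp_pos: [0.6042, -0.268, 0.2315]
orientation: [0.705, -0.034, 0.707, 0.033]
contact_force: [0.4, 0.1, 0.7]
finger_gap: 0.0708
```

Emit:
{"name": "servo_tool", "arguments": {"motion": [[-2,0,0,0],[-4,0,0,0],[-6,0,0,0],[-8,0,0,0],[-10,0,-0.5,0],[-11,2,-1,0],[-11,6,-1,0],[-11,10,-1,0]]}}

```text
t: 25.2
tcp_pos: [0.5845, -0.1678, 0.3425]
orientation: [0.706, -0.034, 0.707, 0.033]
contact_force: [-0.7, 0.5, -0.9]
finger_gap: 0.0706
```

```bash
python3 - <<'E'
from h import *
s=snap('scene','s13'); crop(s,120,240,160,280,5,'s13c')
o=arm.observe(); print(o['t'],o['tcp_pos'],o['contact_force'],o['finger_gap'],to([.556,.192,.30]))
E
```

```text
25.25 [ 0.58389827 -0.16155346  0.34248106] [-1.68728436  3.19635927 -0.05910207] 0.07074063711878342 [ 4.39889007 35.44041065  0.67610371]
```

View pics/s13c.png

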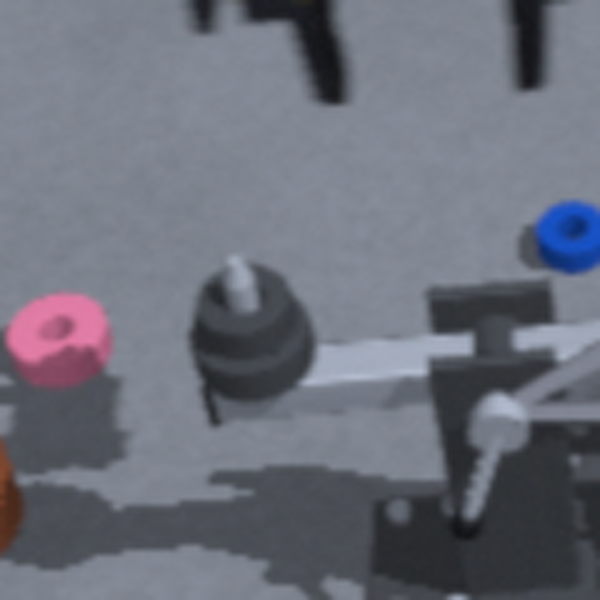

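Both rings are home: the stack is seated with only the pin tip showing, at crop (237,270). Next I'll look at the quadrant and the clip.

```bash
python3 - <<'E'
from h import *
s=load('s13'); crop(s,205,305,195,265,8,'q13')
o=arm.observe(); w=load('w8'); print(rot(w['attitude'])[:,2])
E
```

```text
[ 0.30576821  0.02853569 -0.95167826]
```

View pics/q13.png

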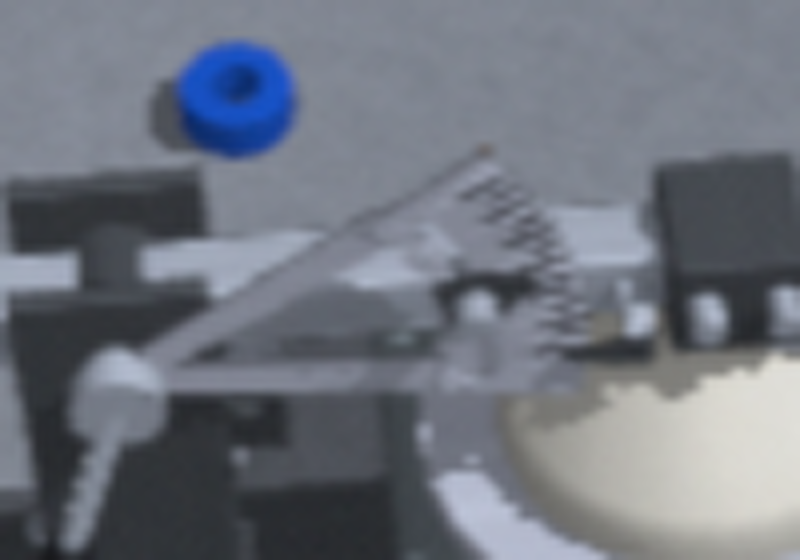

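```bash
cat >> h.py <<'E'
PV=np.array([.5926,-.1590,.165]); ey=np.array([-.0482,.4604,0]);ey/=np.linalg.norm(ey); ex=np.array([ey[1],-ey[0],0]); ez=np.array([0,0,1.])
def J(xo,R_,th): return PV+ex*xo+R_*(np.cos(th)*ey+np.sin(th)*ez)
E
python3 - <<'E'
from h import *
s=load('s13'); off=np.array([2,1.5])
c=lambda p:((proj(s,p)+off-[205,195])*8).round(0)
for xo in (.02,.03,.04,.05):
  print(xo,'piv',c(J(xo,0,0)),'top140@.65',c(J(xo,.14,.652)),'140@0',c(J(xo,.14,0)),'ptr132@0',c(J(xo,.132,0)),[ (t,c(J(xo,.130,t))) for t in (.22,.32,.42)])
E
```

```text
0.02 piv [120. 357.] top140@.65 [487. 128.] 140@0 [587. 314.] ptr132@0 [561. 316.] [(0.22, array([543., 255.])), (0.32, array([531., 228.])), (0.42, array([515., 202.]))]
0.03 piv [121. 383.] top140@.65 [491. 154.] 140@0 [591. 339.] ptr132@0 [565. 341.] [(0.22, array([547., 281.])), (0.32, array([535., 254.])), (0.42, array([518., 227.]))]
0.04 piv [122. 409.] top140@.65 [495. 180.] 140@0 [595. 365.] ptr132@0 [569. 367.] [(0.22, array([551., 307.])), (0.32, array([539., 279.])), (0.42, array([522., 253.]))]
0.05 piv [124. 436.] top140@.65 [498. 207.] 140@0 [600. 390.] ptr132@0 [573. 393.] [(0.22, array([555., 333.])), (0.32, array([543., 306.])), (0.42, array([526., 279.]))]
```

Emit:
{"name": "servo_tool", "arguments": {"motion": [[0,3,-1.5,0],[0.3,7,-3.5,0],[0.6,10.5,-5,0],[1,12.3,-5.2,0],[1,12.5,-5.2,0],[1,12.5,-5.2,0],[1,12.5,-5.2,0],[1,12.5,-5.2,0]], "fingers": 0.9}}

```text
t: 26.05
tcp_pos: [0.5204, -0.043, 0.3332]
orientation: [0.705, -0.033, 0.707, 0.035]
contact_force: [0.1, 0.1, 0.2]
finger_gap: 0.0794
```

```bash
python3 - <<'E'
from h import *
d=snap('wrist','w14'); crop(d,190,390,200,330,4,'w14c')
o=arm.observe(); print(o['t'],o['tcp_pos'],o['contact_force'],o['finger_gap'])
c=lambda p:((proj(d,p)-[190,200])*4).round(0)
for xo in (.03,.035): print(c(J(xo,.132,0)),[(t,c(J(xo,.13,t))) for t in (.22,.32,.42)],c(J(xo,.14,.652)))
E
```

```text
26.1 [ 0.52032528 -0.04305888  0.33312555] [-0.01806519  0.81838665 -0.06834997] 0.07928907478323663
[397. 278.] [(0.22, array([380., 332.])), (0.32, array([366., 359.])), (0.42, array([347., 386.]))] [310. 471.]
[397. 294.] [(0.22, array([380., 349.])), (0.32, array([366., 376.])), (0.42, array([347., 405.]))] [311. 491.]
```

View pics/w14.png

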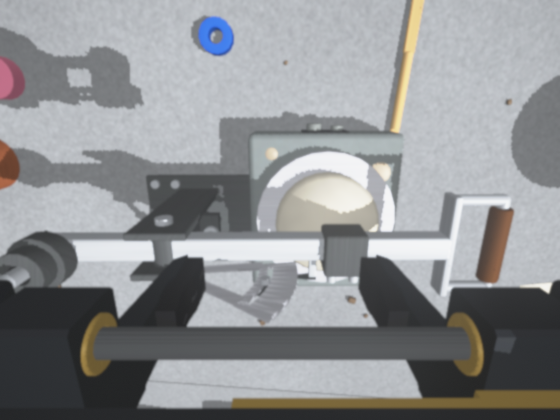

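View pics/w14c.png

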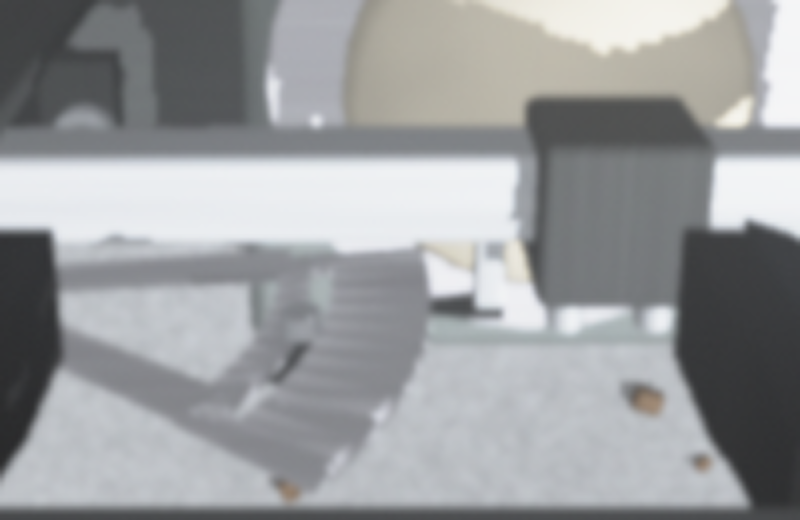

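```bash
python3 - <<'E'
from h import *
d=load('w14'); s=load('s13'); c=lambda p:((proj(d,p)-[190,200])*4).round(0)
# angle from plane intersection at plate plane xo
def ang(D,u,v,xo,off=(0,0)):
    o,r=ray(D,u-off[0],v-off[1]); t=((PV+ex*xo-o)@ex)/(r@ex); p=o+r*t-PV; return np.arctan2(p[2],p@ey),np.hypot(p[2],p@ey)
for xo in (.026,.03,.034):
  print(xo,'slotblob',[np.round(ang(d,190+x/4,200+y/4,xo),3) for x,y in((275,380),(291,362),(305,345))],'corner',np.round(ang(d,190+325/4,200+490/4,xo),3),'lowcorner',np.round(ang(d,190+420/4,200+250/4,xo),3),'ptr',np.round(ang(d,190+430/4,200+308/4,xo),3))
  print('  scene cliptip',np.round(ang(s,205+540/8,195+285/8,xo,(2,1.5)),3),'screw',np.round(ang(s,205+478/8,195+300/8,xo,(2,1.5)),3),'corner',np.round(ang(s,205+485/8,195+150/8,xo,(2,1.5)),3),'ptr',np.round(ang(s,205+578/8,195+350/8,xo,(2,1.5)),3))
crop(s,245,300,205,250,14,'q13b')
# handle from this view
hs=d['frame'].astype(int); m=((hs[...,2]-hs[...,0])>35)&(hs[...,2]<190); m[:, :470]=0; m[:195]=0; m[292:]=0
ys,xs=np.nonzero(m); r=cv2.minAreaRect(np.c_[xs,ys].astype(np.float32)); print(r,onz(d,*r[0],.165)); print(to([.5558,.192,.28]))
E
```

```text
0.026 slotblob [array([0.503, 0.117]), array([0.431, 0.116]), array([0.361, 0.116])] corner [0.699 0.15 ] lowcorner [-0.064  0.139] ptr [0.167 0.142]
  scene cliptip [0.175 0.127] screw [0.166 0.108] corner [0.644 0.138] ptr [-0.069  0.137]
0.03 slotblob [array([0.457, 0.113]), array([0.381, 0.113]), array([0.307, 0.113])] corner [0.672 0.146] lowcorner [-0.12  0.14] ptr [0.118 0.141]
  scene cliptip [0.211 0.128] screw [0.209 0.109] corner [0.67 0.14] ptr [-0.034  0.136]
0.034 slotblob [array([0.407, 0.11 ]), array([0.328, 0.111]), array([0.251, 0.111])] corner [0.644 0.143] lowcorner [-0.174  0.142] ptr [0.067 0.141]
  scene cliptip [0.248 0.128] screw [0.252 0.11 ] corner [0.695 0.142] ptr [0.002 0.136]
((498.7353515625, 245.558837890625), (13.339458465576172, 74.94351196289062), 14.03624439239502) [0.55907501 0.19732144 0.165     ]
[ 5.39522925 23.03364166  5.80322327]
```

View pics/q13b.png

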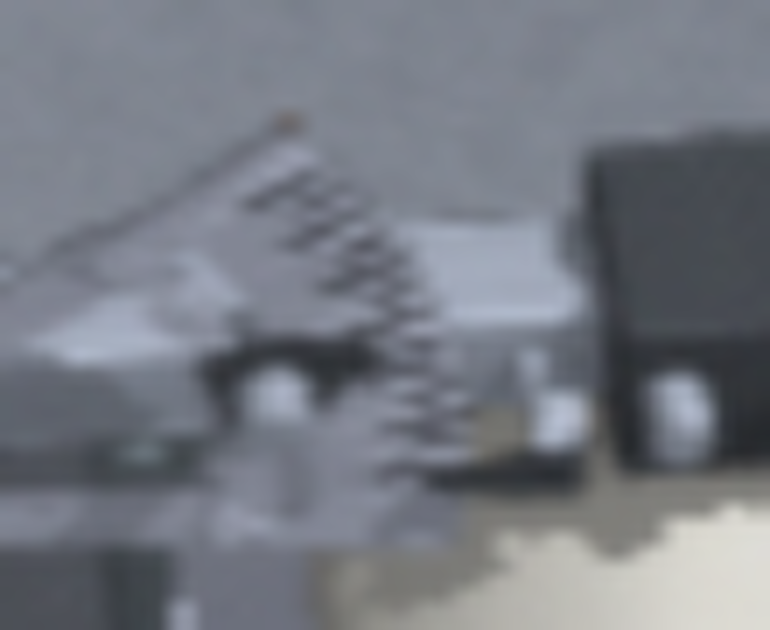

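Clip tip is at about (272,230) in the scene view and the needle at about (276,239), which puts the index near 0.25 rad. Now to the handle.

Emit:
{"name": "servo_tool", "arguments": {"motion": [[0,3,0.8,0],[0.5,7,2,0],[1.5,11.5,3.2,0],[2.5,16,4.4,0],[3.7,20,5.3,0],[4.8,22.7,5.8,0],[5.4,23,5.8,0],[5.4,23,5.8,0]], "fingers": 0.45}}

```text
t: 26.9
tcp_pos: [0.5554, 0.1914, 0.2783]
orientation: [0.704, -0.033, 0.708, 0.035]
contact_force: [0.1, 0.2, 1.1]
finger_gap: 0.0396
```

```bash
python3 - <<'E'
from h import *
d=snap('wrist','w15')
o=arm.observe(); print(o['t'],o['tcp_pos'],o['contact_force'],o['finger_gap']); print(proj(d,[.5558,.192,.165]))
E
```

```text
26.95 [0.55578329 0.1907138  0.2792363 ] [-0.50371376  0.6998905   0.06569229] 0.039410554012477866
[280.94587153 206.92690552]
```

View pics/w15.png

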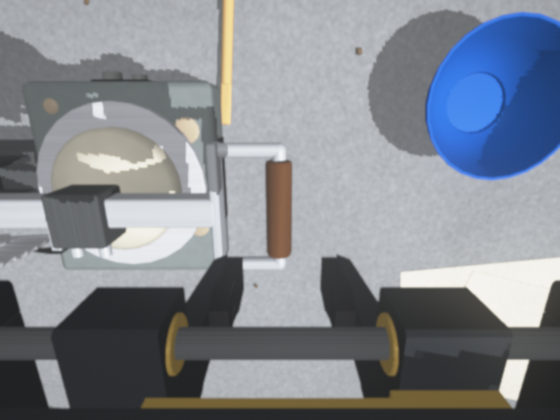

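The sleeve is at (280,208) and lines up with the jaw centre. I'll descend around it.

Emit:
{"name": "servo_tool", "arguments": {"motion": [[2,0,0.1,0],[4.5,0,0.1,0],[7,0,0.1,0],[9.5,0,0.1,0],[11.5,0,0.1,0],[12.8,0,0.1,0],[13.3,0,0.1,0],[13.3,0,0.1,0]]}}

```text
t: 27.75
tcp_pos: [0.5564, 0.1903, 0.1463]
orientation: [0.705, -0.033, 0.708, 0.035]
contact_force: [-0.2, 0.7, 0.3]
finger_gap: 0.0395
```

Emit:
{"name": "servo_tool", "arguments": {"motion": [[0,0,0,0],[0,0,0,0],[0,0,0,0],[0,0,0,0],[0,0,0,0],[0,0,0,0],[0,0,0,0],[0,0,0,0]], "fingers": 0.1, "force": 30}}

```text
t: 28.55
tcp_pos: [0.5575, 0.1895, 0.1476]
orientation: [0.706, -0.033, 0.707, 0.034]
contact_force: [1.4, -5.3, 1.7]
finger_gap: 0.0207
```

```bash
python3 - <<'E'
from h import *
d=snap('wrist','w16')
o=arm.observe(); print(o['t'],o['tcp_pos'],o['contact_force'],o['torque'],o['finger_gap'],rot(o['orientation']).round(3))
E
```

```text
28.6 [0.55749113 0.18947723 0.14758479] [ 2.29417187 -5.5196682   2.22207015] [-0.73962098 -0.16890532  0.07872843] 0.020502507370387623 [[-0.002 -0.095  0.995]
 [ 0.001  0.995  0.095]
 [-1.     0.001 -0.002]]
```

View pics/w16.png

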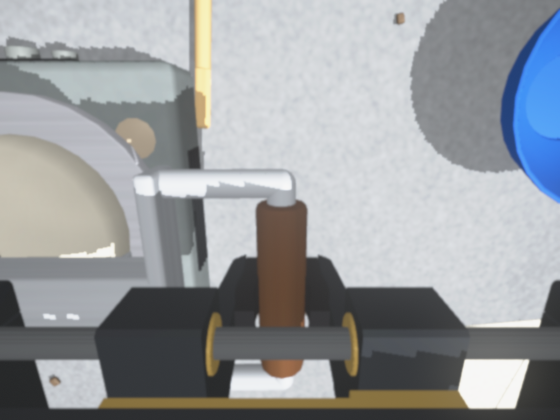

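Gripped: the gap is the sleeve's size, with about 5 N of sideways preload. I'll raise along the arc to about 0.2 rad, trimming that preload out.

Emit:
{"name": "servo_tool", "arguments": {"motion": [[-0.6,-0.05,0,0],[-1.5,-0.08,0,0],[-2.6,-0.15,0,0],[-3.5,-0.23,0,0],[-4.4,-0.33,0,0],[-5.3,-0.46,0,0],[-6.3,-0.63,0,0],[-7,-0.76,0,0]]}}

```text
t: 29.4
tcp_pos: [0.5582, 0.1821, 0.2187]
orientation: [0.706, -0.033, 0.707, 0.034]
contact_force: [0.6, 3.0, -3.3]
finger_gap: 0.0205
```

```bash
python3 - <<'E'
from h import *
for i in range(3):
  s=snap('scene','s17'); o=arm.observe(); print(o['t'],o['tcp_pos'],o['contact_force'],o['finger_gap'],'th',np.arcsin((o['tcp_pos'][2]-.1476)/.35))
crop(s,235,305,195,250,11,'q17')
E
```

```text
29.45 [0.55827013 0.18186953 0.21976941] [-2.02657105  3.16955634 -2.08011062] 0.020956707128398117 th 0.20768818233101985
29.5 [0.55821961 0.18202074 0.21895488] [-1.01128751  4.34939118 -3.47763696] 0.0206634159430919 th 0.2053104410567716
29.55 [0.55822572 0.18217143 0.21822559] [ 0.30507519  5.66001987 -2.78015117] 0.02093299556696421 th 0.20318250759440995
```

View pics/q17.png

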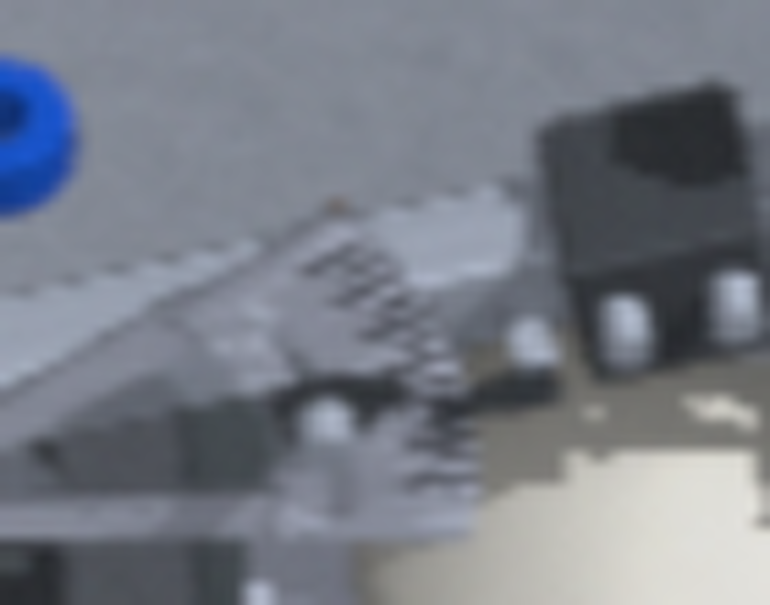

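```bash
cat >> h.py <<'E'
def zoom(d,x0,x1,y0,y1,k,f):
    c=cv2.resize(d['frame'][y0:y1,x0:x1],None,fx=k,fy=k,interpolation=cv2.INTER_LANCZOS4).astype(float)
    c=np.clip((c-40)*1.5,0,255).astype(np.uint8)
    for x in range(x0,x1,5): cv2.line(c,(int((x-x0+.5)*k),0),(int((x-x0+.5)*k),6),(0,0,255),1); cv2.putText(c,str(x),(int((x-x0+.5)*k),18),0,.35,(0,0,255))
    for y in range(y0,y1,5): cv2.line(c,(0,int((y-y0+.5)*k)),(6,int((y-y0+.5)*k)),(0,0,255),1); cv2.putText(c,str(y),(8,int((y-y0+.5)*k)),0,.35,(0,0,255))
    cv2.imwrite('pics/'+f+'.png',c)
E
python3 - <<'E'
from h import *
s=load('s17'); zoom(s,255,293,215,245,20,'z17')
s=load('s13'); zoom(s,255,293,215,245,20,'z13')
E
```

```text
(no output)
```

View pics/z17.png

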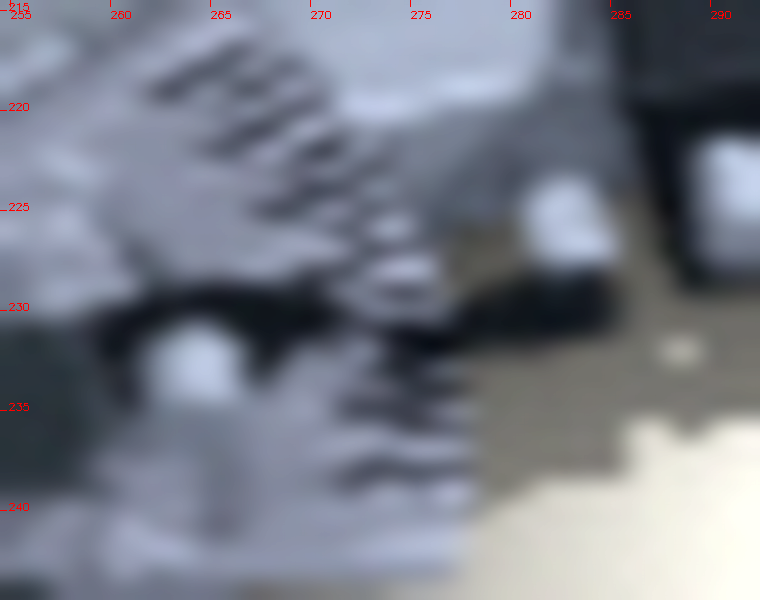

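View pics/z13.png

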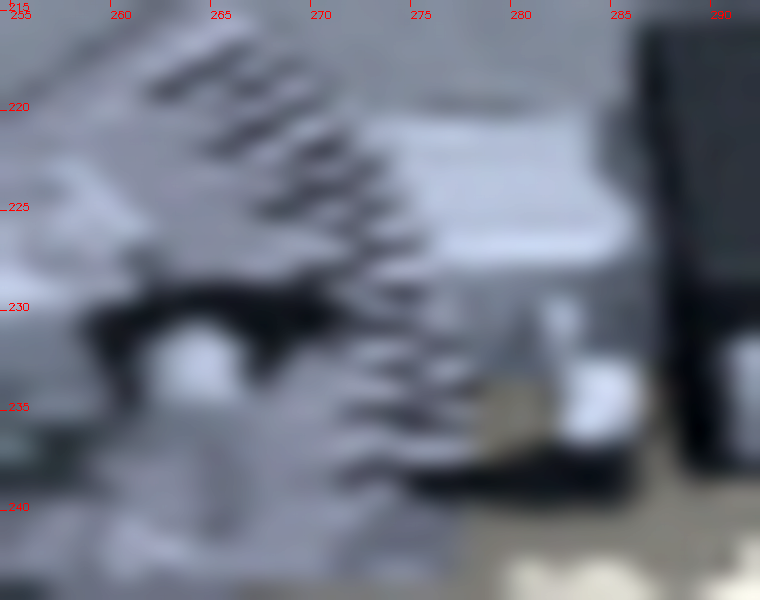

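Emit:
{"name": "servo_tool", "arguments": {"motion": [[-0.3,-0.02,0,0],[-0.6,-0.06,0,0],[-0.9,-0.12,0,0],[-1.2,-0.2,0,0],[-1.4,-0.26,0,0],[-1.45,-0.27,0,0],[-1.45,-0.27,0,0],[-1.45,-0.27,0,0]]}}

```text
t: 30.35
tcp_pos: [0.5585, 0.179, 0.2325]
orientation: [0.706, -0.033, 0.707, 0.034]
contact_force: [2.3, -2.2, -4.7]
finger_gap: 0.0206
```

```bash
python3 - <<'E'
from h import *
for i in range(4):
  s=snap('scene','s18'); o=arm.observe(); print(o['t'],o['tcp_pos'],o['contact_force'],o['finger_gap'],'th',np.arcsin((o['tcp_pos'][2]-.1476)/.35))
zoom(s,255,293,215,245,20,'z18'); snap('wrist','w18')
E
```

```text
30.4 [0.55849689 0.17903604 0.23253325] [ 1.63514439 -2.24965618 -4.75455247] 0.021144218165357366 th 0.24511350139474722
30.45 [0.55850893 0.17905068 0.23252344] [ 1.99354456 -2.58818364 -4.95679725] 0.020804418203291576 th 0.24508459795001658
30.5 [0.55848511 0.17904077 0.23252016] [ 1.9219924  -2.60834244 -3.49512962] 0.02111164271149097 th 0.2450749342839697
30.55 [0.55847671 0.17904618 0.2324907 ] [ 2.0599516  -3.15237871 -4.85106128] 0.020632649402549424 th 0.2449881909242133
```

View pics/z18.png

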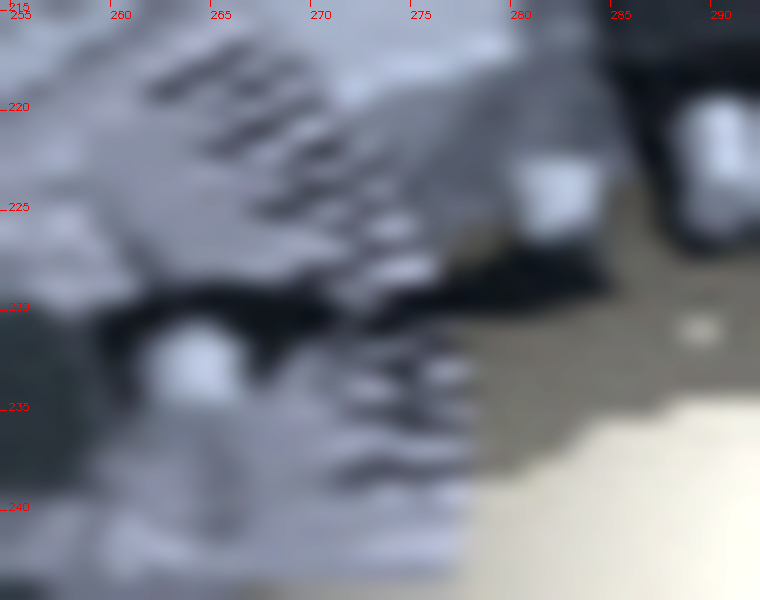

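View pics/w18.png

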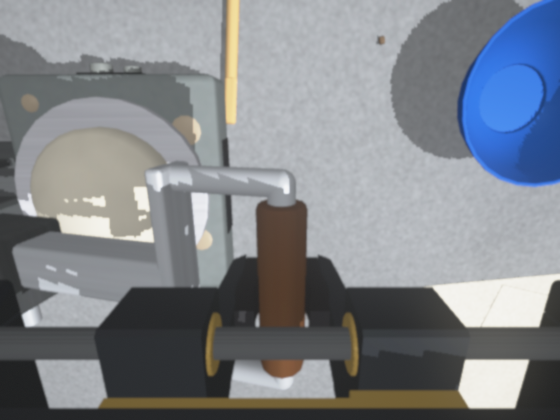

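```bash
python3 - <<'E'
from h import *
for f in ('s13','s17','s18'):
    g=cv2.cvtColor(load(f)['frame'],cv2.COLOR_BGR2GRAY).astype(float)
    print(f); print('rows 226-241; cols'); 
    for x in range(266,287): 
        print(x,g[226:242,x].astype(int))
E
```

```text
s13
rows 226-241; cols
266 [134 134 122  67  55  83 136 145 150 131 122 118 115 115 113 115]
267 [131 135 132  72  53  57  84  93 119 130 126 126 122 121 122 126]
268 [129 139 133  76  53  51  61  82 113 132 133 130 130 129 130 134]
269 [131 144 119  72  53  56  79 112 129 138 134 133 129 128 135 135]
270 [129 143  98  69  53  58 100 129 135 140 135 135 127 127 136 135]
271 [117 138  97  93  66  72 102 130 138 134 133 139 121 122 138 133]
272 [105 117  99 115  91  87 118 131 141 115 130 141 105 111 136 126]
273 [121  99 120 116 113  93 138 123 141 104 129 130  95 119 126 116]
274 [142 109 146 105 113  97 134 106 134  96 116 126  92 112 115 111]
275 [143 122 153 102 111 104 121 102 112  91  98 135  87  82 105 112]
276 [152 150 150 121 131 119 106 122 107 101 101 139  82  61 100 110]
277 [168 172 145 131 136 124 107 137 103 116 108 135  78  59  92 111]
278 [171 177 148 125 122 118 111 119  93 118 113 123  69  59  95 115]
279 [172 180 147 125 122 116 109 105 104 114 114 106  64  57  92 117]
280 [173 180 143 125 119 109 100 103 110 115 114  90  59  57  87 117]
281 [172 181 139 123 115 10
[... 2678 characters left out ...]

277 [105  99  79  56  60  93  92 136 108 118 109 139 112 155 152 162]
278 [ 99  91  68  53  61  97 102 123 106 123 116 129 119 160 163 169]
279 [ 95  82  57  53  61  99 107 113 112 116 119 122 126 164 172 173]
280 [ 89  66  55  54  62 101 110 113 115 118 117 120 130 168 176 176]
281 [115  66  52  55  67 104 111 114 117 117 120 124 151 174 178 180]
282 [129  71  54  55  77 107 113 114 115 118 119 131 169 180 181 183]
283 [116  70  56  59  87 108 113 116 116 118 127 152 178 184 186 186]
284 [104  79  65  63  98 110 115 117 117 124 152 177 184 187 188 189]
285 [ 96  95  89  81 105 114 116 117 119 128 173 186 188 189 191 191]
286 [ 99 104 106 101 108 114 116 117 119 129 178 190 192 194 194 195]
```

Emit:
{"name": "servo_tool", "arguments": {"motion": [[-0.1,-0.03,0,0],[-0.25,-0.07,0,0],[-0.4,-0.11,0,0],[-0.55,-0.16,0,0],[-0.58,-0.18,0,0],[-0.58,-0.18,0,0],[-0.58,-0.18,0,0],[-0.58,-0.18,0,0]]}}

```text
t: 31.4
tcp_pos: [0.5586, 0.1775, 0.2384]
orientation: [0.706, -0.033, 0.707, 0.034]
contact_force: [1.3, -0.1, -4.6]
finger_gap: 0.0209
```

```bash
python3 - <<'E'
from h import *
for i in range(2):
  s=snap('scene','s19'); o=arm.observe(); print(o['t'],o['tcp_pos'],o['contact_force'],o['finger_gap'],'th',np.arcsin((o['tcp_pos'][2]-.1476)/.35))
zoom(s,255,293,215,245,20,'z19')
g=cv2.cvtColor(s['frame'],cv2.COLOR_BGR2GRAY)
for x in range(268,286): print(x,g[224:236,x])
E
```

```text
31.45 [0.55864362 0.17749243 0.23837385] [ 0.37247897  0.64551527 -4.63242042] 0.021300815297646256 th 0.262353108186127
31.5 [0.55864225 0.17747309 0.23836047] [ 1.66909263 -0.19859693 -3.48885245] 0.020524100487745403 th 0.26231352878524294
268 [126 100 130 143 136  77  54  55  62  83 116 133]
269 [108  95 134 147 122  74  55  57  79 103 130 141]
270 [ 93 108 131 147 101  71  53  57  89 110 127 141]
271 [ 97 127 121 140  99  96  63  62  84 112 129 134]
272 [104 117 107 120 100 117  78  71  95 121 141 118]
273 [122 107 123 100 123 117  79  68 105 114 144 106]
274 [119 119 143 111 146 102  72  66 104  93 133 100]
275 [101 117 132 113 131  78  65  71  96  92 113  94]
276 [ 98 110 109 106  91  63  64  77  89 122 108 102]
277 [102 109 105  87  60  56  71  92  92 137 108 119]
278 [109 110  96  65  54  56  83 102 102 122 106 122]
279 [113 107  83  57  52  59  89 105 108 113 113 117]
280 [128 112  72  56  53  58  92 106 110 112 115 117]
281 [153 136  77  57  54  62  94 109 111 114 116 121]
282 [164 146  79  55  55  70 103 110 112 115 117 125]
283 [167 142  80  54  58  80 105 112 113 116 116 125]
284 [146 126  82  70  66  87 108 113 115 116 118 127]
285 [104  98  90  90  89 101 110 113 114 118 118 130]
```

View pics/z19.png

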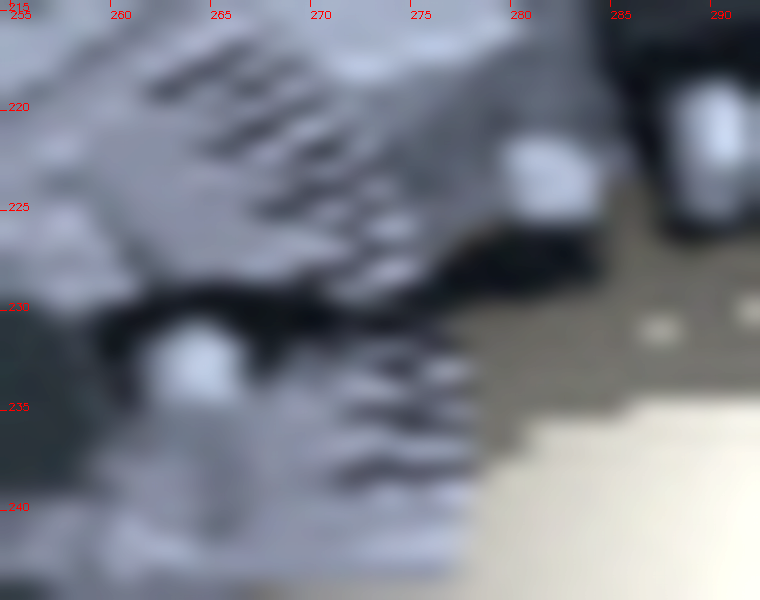

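The needle and clip nearly coincide, but the scene camera gives only about 4 mm per pixel here and the needle's shadow blurs the reading. With 40 s left, I'll set the arm back on its stop and measure the clip from close up, then take the handle again.

Emit:
{"name": "servo_tool", "arguments": {"motion": [[1.2,0.28,0,0],[2.6,0.56,0,0],[4,0.78,0,0],[5.4,0.97,0,0],[6.8,1.1,0,0],[8,1.15,0,0],[8.8,1.17,0,0],[9.05,1.17,0,0]]}}

```text
t: 32.3
tcp_pos: [0.5575, 0.1894, 0.1476]
orientation: [0.706, -0.033, 0.707, 0.034]
contact_force: [0.2, 0.2, 3.5]
finger_gap: 0.0208
```

Emit:
{"name": "servo_tool", "arguments": {"motion": [[0,0,0,0],[0,0,0,0],[0,0,0,0],[0,0,0,0],[0,0,0,0],[-2,0,0,0],[-5,0,0,0],[-9,0,0,0]], "fingers": 0.45}}

```text
t: 33.1
tcp_pos: [0.5561, 0.1888, 0.2363]
orientation: [0.704, -0.033, 0.709, 0.034]
contact_force: [0.4, 0.6, 0.4]
finger_gap: 0.0399
```

```bash
python3 - <<'E'
from h import *
o=arm.observe(); print(o['t'],o['tcp_pos'],o['contact_force'],o['finger_gap'],to([.69,-.035,.29]))
E
```

```text
33.1 [0.55609466 0.18876786 0.23631947] [0.37559529 0.64367218 0.39776855] 0.0398749061241034 [ -5.46709984 -23.54324864  11.16553638]
```

Emit:
{"name": "servo_tool", "arguments": {"motion": [[-3,0,1,8],[-7,-1,2,16.5],[-9,-3,4,25],[-10,-6,6,33.5],[-10,-10,8,42],[-10,-14,10,50.5],[-10,-18,11.2,59],[-10,-22,11.2,67.5]], "fingers": 1}}

```text
t: 33.9
tcp_pos: [0.6903, -0.0212, 0.3347]
orientation: [0.603, 0.365, 0.607, -0.367]
contact_force: [0.9, -0.0, 0.0]
finger_gap: 0.0878
```

Emit:
{"name": "servo_tool", "arguments": {"motion": [[0,0,0,8],[0,0,0,16.5],[0,0,0,25],[0,0,0,33.5],[0,0,0,42],[0,0,0,50.5],[0,0,0,59],[0,0,0,67.5]]}}

```text
t: 34.7
tcp_pos: [0.6902, -0.0212, 0.3346]
orientation: [-0.296, -0.639, -0.299, 0.644]
contact_force: [0.3, -0.2, 0.4]
finger_gap: 0.0882
```

Emit:
{"name": "servo_tool", "arguments": {"motion": [[0,0,0,8.5],[0,0,0,17],[0,0,0,25.5],[0,0,0,34],[0,0,0,42],[0,0,0,45],[0,0,0,45],[0,0,0,45]]}}

```text
t: 35.5
tcp_pos: [0.6901, -0.0212, 0.3346]
orientation: [-0.03, -0.704, -0.03, 0.709]
contact_force: [0.0, -0.6, 0.0]
finger_gap: 0.0886
```

```bash
python3 - <<'E'
from h import *
d=snap('wrist','w20'); o=arm.observe(); print(o['t'],o['q'].round(2),o['tcp_pos'],rot(o['orientation']).round(2)); print(d['origin'],proj(d,J(.034,.13,.25)))
print(to([.69,-.035,.30]))
E
```

```text
35.55 [-0.07  0.26  1.44  0.    1.45  1.42] [ 0.69011586 -0.02117014  0.33458075] [[-0.01  0.08 -1.  ]
 [ 0.   -1.   -0.08]
 [-1.   -0.    0.01]]
[ 0.77240596 -0.0139238   0.480734  ] [285.25805286 273.90165846]
[3.45732802 1.38107126 0.10291568]
```

View pics/w20.png

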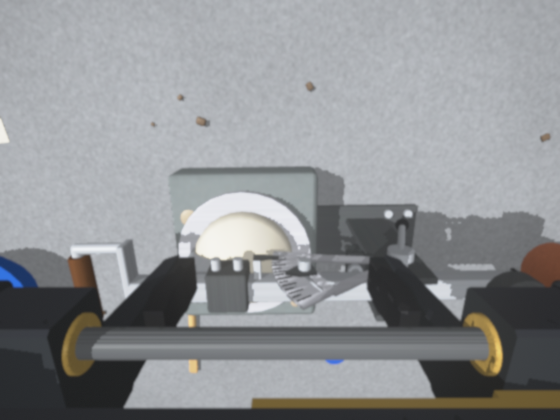

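This view is good: clip, needle and scale are seen from the +x side. I'll go a little closer and further out.

Emit:
{"name": "servo_tool", "arguments": {"motion": [[0.5,0.3,-0.3,0],[1.5,0.6,-0.7,0],[2.5,0.9,-1,0],[3.2,1,-1.2,0],[3.5,1,-1.2,0],[3.5,1,-1.2,0],[3.5,1,-1.2,0],[3.5,1,-1.2,0]]}}

```text
t: 36.35
tcp_pos: [0.7029, -0.03, 0.3002]
orientation: [-0.03, -0.704, -0.03, 0.709]
contact_force: [-0.1, 1.0, -0.2]
finger_gap: 0.0885
```

```bash
python3 - <<'E'
from h import *
d=snap('wrist','w21'); o=arm.observe(); print(o['t'],o['tcp_pos']); print(d['origin'],proj(d,J(.034,.13,.25)),proj(d,J(.034,.132,0)),proj(d,J(.034,0,0)))
zoom(d,255,335,245,320,10,'z21')
E
```

```text
36.4 [ 0.70285596 -0.0300475   0.300235  ]
[ 0.785032   -0.02277617  0.44646951] [274.62138091 304.66204287] [269.36317307 285.85995551] [401.06078956 283.69315553]
```

View pics/z21.png

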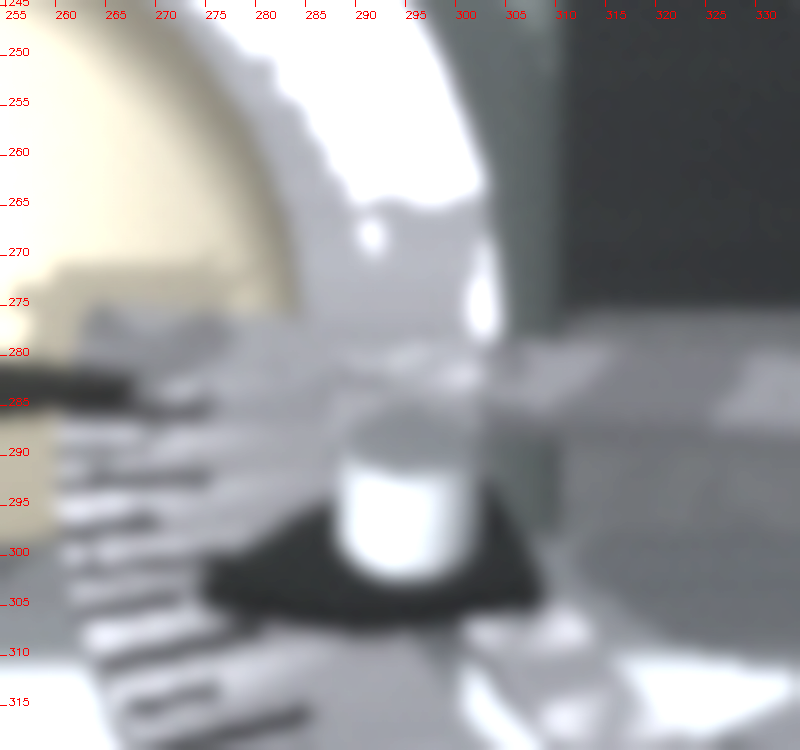

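View pics/w21.png

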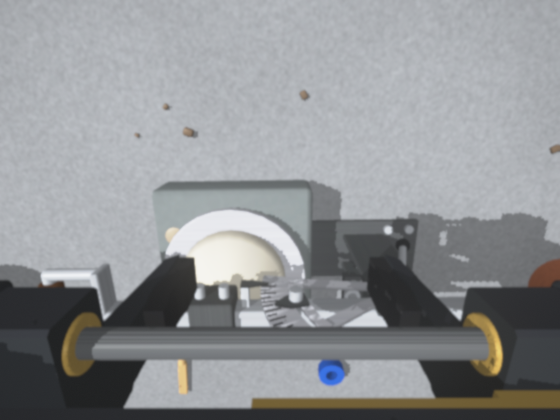

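```bash
python3 - <<'E'
from h import *
d=load('w21'); s=load('s13')
for xo in (.028,.034,.040):
  print(xo,'W ptr',proj(d,J(xo,.132,0)).round(1),'idx',[(t,proj(d,J(xo,.13,t)).round(1)) for t in (.22,.25,.28)],'S ptr',(proj(s,J(xo,.132,0))+[2,1.5]).round(1),[(t,(proj(s,J(xo,.13,t))+[2,1.5]).round(1)) for t in (.22,.25,.28)])
zoom(d,255,420,245,325,4.8,'z21b')
E
```

```text
0.028 W ptr [269.6 291.1] idx [(0.22, array([273.9, 307.8])), (0.25, array([274.8, 310.3])), (0.28, array([275.8, 312.8]))] S ptr [275.5 237. ] [(0.22, array([273.3, 229.5])), (0.25, array([272.9, 228.4])), (0.28, array([272.4, 227.4]))]
0.034 W ptr [269.4 285.9] idx [(0.22, array([273.7, 302.2])), (0.25, array([274.6, 304.7])), (0.28, array([275.7, 307.1]))] S ptr [275.8 238.9] [(0.22, array([273.6, 231.4])), (0.25, array([273.2, 230.4])), (0.28, array([272.7, 229.3]))]
0.04 W ptr [269.2 280.6] idx [(0.22, array([273.5, 296.6])), (0.25, array([274.4, 299. ])), (0.28, array([275.5, 301.4]))] S ptr [276.1 240.9] [(0.22, array([273.9, 233.3])), (0.25, array([273.5, 232.3])), (0.28, array([273. , 231.3]))]
```

View pics/z21b.png

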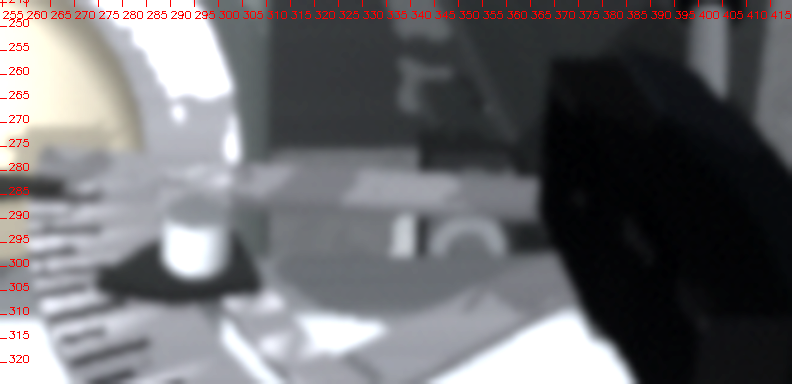

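The close view shows the needle tip at (267.5,283.3) and the clip's wedge tip at (274.5,303.2), with the clip axis radial as expected. That row difference gives an index of about 0.262 rad, which agrees with where I had the arm. I'll go back to the handle.

Emit:
{"name": "servo_tool", "arguments": {"motion": [[-2,0,0,-8],[-4.5,0,0,-16.5],[-6.5,0,0,-25],[-6.5,0,0,-33.5],[-6.5,0,0,-42],[-6.5,0,0,-50.5],[-6.5,0,0,-59],[-6.5,0,0,-67.5]]}}

```text
t: 37.2
tcp_pos: [0.7034, -0.03, 0.366]
orientation: [-0.418, -0.568, -0.42, 0.571]
contact_force: [-0.2, 0.2, 0.2]
finger_gap: 0.0878
```

Emit:
{"name": "servo_tool", "arguments": {"motion": [[0,0,0,-8],[0,0,0,-16.5],[0,0,0,-25],[0,0,0,-33.5],[0,0,0,-42],[0,0,0,-50.5],[0,0,0,-59],[0,0,0,-67.5]]}}

```text
t: 38.0
tcp_pos: [0.7034, -0.0299, 0.3667]
orientation: [0.664, 0.238, 0.667, -0.239]
contact_force: [-0.4, -0.0, -0.1]
finger_gap: 0.0883
```

Emit:
{"name": "servo_tool", "arguments": {"motion": [[0,0,0,-8.5],[0,0,0,-17],[0,0,0,-25.5],[0,0,0,-34],[0,0,0,-42],[0,0,0,-45],[0,0,0,-45],[0,0,0,-45]], "fingers": 0.45}}

```text
t: 38.8
tcp_pos: [0.7035, -0.0298, 0.3672]
orientation: [0.705, -0.034, 0.707, 0.034]
contact_force: [-0.2, -0.2, 1.1]
finger_gap: 0.0392
```

```bash
python3 - <<'E'
from h import *
o=arm.observe(); print(o['t'],o['tcp_pos'],rot(o['orientation']).round(3),to([.557,.1895,.26]))
E
```

```text
38.8 [ 0.70350155 -0.02981419  0.36716727] [[-0.003 -0.096  0.995]
 [ 0.     0.995  0.096]
 [-1.     0.001 -0.003]] [ 10.77253361  23.22444571 -12.451509  ]
```

Emit:
{"name": "servo_tool", "arguments": {"motion": [[0,3,-2,0],[0,7,-4,0],[0,11,-6.2,0],[1,15,-8.3,0],[3,19,-10.3,0],[6,22.2,-12,0],[9,23.2,-12.45,0],[10.7,23.2,-12.45,0]]}}

```text
t: 39.6
tcp_pos: [0.5546, 0.1909, 0.2584]
orientation: [0.704, -0.034, 0.708, 0.035]
contact_force: [-0.3, 0.6, 0.7]
finger_gap: 0.0399
```

Emit:
{"name": "servo_tool", "arguments": {"motion": [[0,0,0,0],[0,0,0,0],[0,0,0,0],[0,0,0,0],[0,0,0,0],[0,0,0,0],[0,0,0,0],[0,0,0,0]]}}

```text
t: 40.4
tcp_pos: [0.5547, 0.1908, 0.2585]
orientation: [0.704, -0.034, 0.708, 0.034]
contact_force: [-0.0, 0.1, -0.6]
finger_gap: 0.0397
```

```bash
python3 - <<'E'
from h import *
d=snap('wrist','w22');o=arm.observe(); print(o['t'],o['tcp_pos'],o['contact_force'],o['finger_gap'],to([.557,.1895,.1476]))
E
```

```text
40.45 [0.55464253 0.19085814 0.25845361] [1.06351591 0.27989347 0.2781314 ] 0.039995263315914686 [11.08372425 -0.16472761  0.2883772 ]
```

View pics/w22.png

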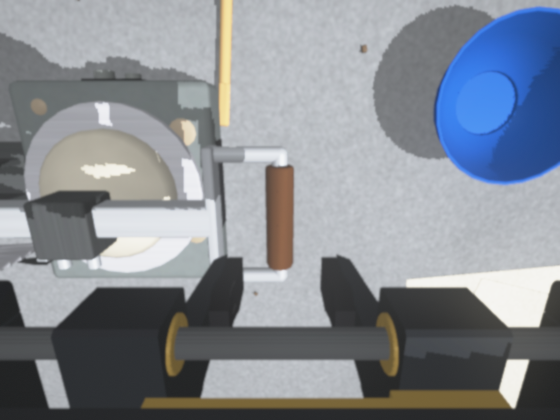

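The sleeve is at (280,217), centred between the fingers, and the arm is back on its stop. I'll regrip it.

Emit:
{"name": "servo_tool", "arguments": {"motion": [[1.5,-0.1,0.2,0],[3.5,-0.16,0.28,0],[5.5,-0.16,0.28,0],[7.5,-0.16,0.28,0],[9.3,-0.16,0.28,0],[10.6,-0.16,0.28,0],[11.1,-0.16,0.28,0],[11.1,-0.16,0.28,0]]}}

```text
t: 41.25
tcp_pos: [0.5563, 0.1893, 0.1463]
orientation: [0.703, -0.034, 0.709, 0.034]
contact_force: [-0.6, -0.8, -0.6]
finger_gap: 0.0396
```

Emit:
{"name": "servo_tool", "arguments": {"motion": [[0,0,0,0],[0,0,0,0],[0,0,0,0],[0,0,0,0],[0,0,0,0],[0,0,0,0],[0,0,0,0],[0,0,0,0]], "fingers": 0.1, "force": 30}}

```text
t: 42.05
tcp_pos: [0.557, 0.1893, 0.1472]
orientation: [0.704, -0.034, 0.708, 0.034]
contact_force: [0.2, -1.8, 5.5]
finger_gap: 0.0209
```

```bash
python3 - <<'E'
from h import *
arm.read_camera('top');o=arm.observe(); print(o['t'],o['tcp_pos'],o['contact_force'],o['finger_gap'])
E
```

```text
42.1 [0.55699477 0.18933091 0.1471319 ] [ 0.29161916 -1.78433645  5.26875848] 0.020434294200102333
```

Emit:
{"name": "servo_tool", "arguments": {"motion": [[-0.6,-0.01,0,0],[-1.75,-0.04,0,0],[-2.9,-0.12,0,0],[-4.1,-0.24,0,0],[-5.2,-0.39,0,0],[-6.3,-0.57,0,0],[-7.3,-0.78,0,0],[-8.2,-0.98,0,0]]}}

```text
t: 42.9
tcp_pos: [0.5579, 0.1795, 0.2299]
orientation: [0.704, -0.034, 0.709, 0.034]
contact_force: [1.2, 0.7, -3.9]
finger_gap: 0.0205
```

```bash
python3 - <<'E'
from h import *
o=arm.observe(); print(o['t'],o['tcp_pos'],o['contact_force'],o['finger_gap'],to([.5585,.1774,.2381]))
E
```

```text
42.9 [0.55792741 0.17947827 0.22986347] [ 1.2369886   0.66692142 -3.94912675] 0.0205295531830123 [-0.82398599 -0.21207833  0.03073693]
```

Emit:
{"name": "servo_tool", "arguments": {"motion": [[-0.25,-0.06,0,0],[-0.5,-0.13,0,0],[-0.7,-0.18,0,0],[-0.8,-0.21,0,0],[-0.8,-0.21,0,0],[-0.8,-0.21,0,0],[-0.8,-0.21,0,0],[-0.8,-0.21,0,0]]}}

```text
t: 43.7
tcp_pos: [0.5581, 0.1775, 0.2377]
orientation: [0.704, -0.034, 0.709, 0.034]
contact_force: [0.8, 1.5, -3.9]
finger_gap: 0.0207
```

```bash
python3 - <<'E'
from h import *
for i in range(4):
  s=snap('scene','s23'); o=arm.observe(); print(o['t'],o['tcp_pos'],o['contact_force'].round(1),o['finger_gap'],'th',[np.arcsin((o['tcp_pos'][2]-z)/.35).round(4) for z in (.1471,.1476)])
zoom(s,255,293,215,245,20,'z23'); snap('wrist','w23'); snap('top','t23')
g=cv2.cvtColor(s['frame'],cv2.COLOR_BGR2GRAY)
for x in (275,276,277,278,280,282): print(x,g[224:236,x])
E
```

```text
43.75 [0.55813103 0.17746827 0.23768735] [ 2.2  1.3 -3.2] 0.02081990873604979 th [np.float64(0.2618), np.float64(0.2603)]
43.8 [0.55811265 0.17748162 0.23768249] [ 1.4  0.6 -3.1] 0.01999643953963558 th [np.float64(0.2618), np.float64(0.2603)]
43.85 [0.55812449 0.17748908 0.23772029] [ 1.2  1.2 -3.4] 0.020321847536538026 th [np.float64(0.2619), np.float64(0.2604)]
43.9 [0.55808739 0.17746869 0.23772065] [ 1.8  0.5 -3.9] 0.020634399919573804 th [np.float64(0.2619), np.float64(0.2604)]
275 [104 119 130 114 131  78  63  72  97  93 113  92]
276 [100 111 107 106  90  64  71  80  89 123 108 101]
277 [102 110 105  88  62  57  78  93  92 137 107 118]
278 [111 110  96  65  54  55  80  99 103 122 106 123]
280 [129 112  72  56  51  58  90 106 111 111 115 117]
282 [164 147  79  53  54  66 101 111 113 115 116 125]
```

View pics/s23.png

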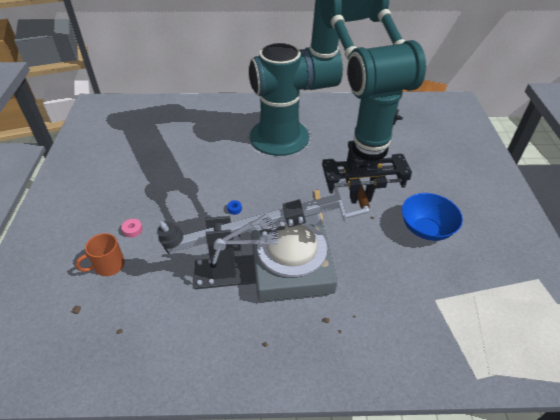

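View pics/z23.png

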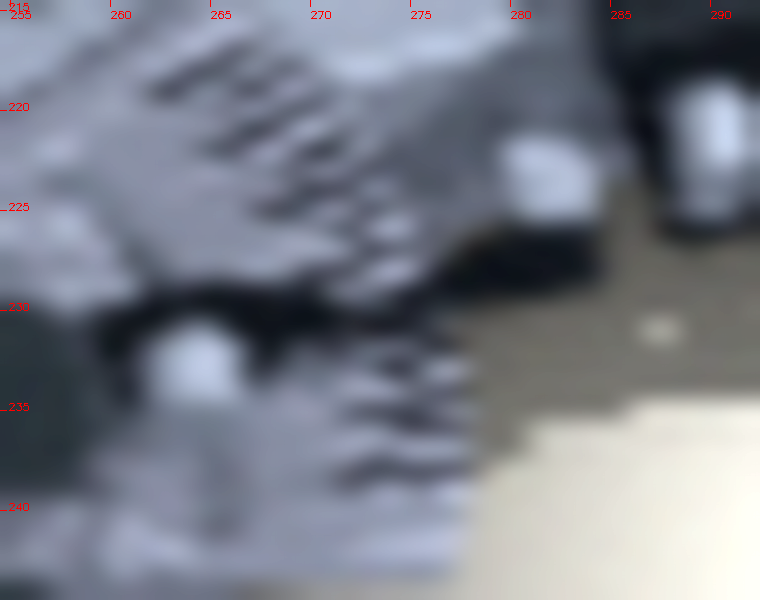

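View pics/w23.png

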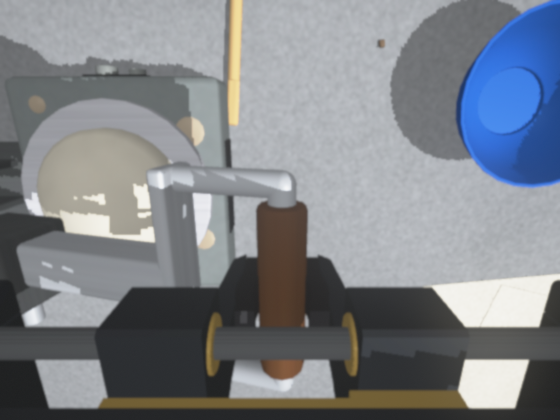

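Needle and clip meet at about (273,230) in the scene view. The arm stands still at 0.261 rad, the rings are on the pin, and the basin, mug and tool are untouched. I'm handing it in.

```bash
python3 - <<'E'
from h import *
o=arm.observe(); print(o['t'],np.abs(o['dq']).max()); print(arm.close_job())
E
```

```text
44.0 0.0018886699695514532
the job is handed in; nothing more can be done
None
```

Both ring weights are home on the tail pin, and the arm is raised to the index clip. The gripper is still holding it there by the handle. I handed the job in at 44 s.

- **Weights:** I lowered the large one first, until its weight came off the gripper within 1 mm of the expected height, and let go. The small one followed in the same way. The pictures show both sitting flat, and they are still on the pin with the arm raised.
- **Arm:** After a first raise the scene camera was too coarse to judge the alignment. I set the arm back on its stop, measured the clip from close up (about 0.262 rad), took the handle again and raised it to 0.260–0.262 rad.
- **Last checks:** The arm was still and the sleeve was firmly gripped. Forces were steady at about 3–4 N, and the needle and clip met in the scene view. I saw no movement of the clip, basin, mug or wooden tool in the pictures.
- **Uncertainty:** My readings of the clip angle did not fully agree. The scene view gave roughly 0.24–0.27 rad, while the close view gave 0.261–0.264. I went with the close view, which assumes the needle and clip lie in the same plane, so the alignment is good to about 0.01 rad.

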